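# Fish the battery pack out of the rover's deep bay

## Robot

A 6-joint arm with a two-finger parallel gripper is mounted at the origin on the work surface. World frame = base frame: x ahead of the robot, y to its left, z up, the work surface at z = 0. Lengths are in m, angles in rad, forces in N, time in s.
With the tool pointing down it reaches from about 0.3 to 0.875 m from the base axis. Payload 6.4 kg.
Tool frame: the origin (TCP) lies midway between the tips of the shut fingers; the grasp point (between the pads) lies 19 mm behind it (ctrl.hold_point_z is the distance from the TCP to the grasp point, in m); z points along the fingers, y is the line along which they close (so a half turn about z gives the same grasp; the last joint's range is limited). The gripper opens to 85 mm and grips with 20 to 120 N. Pads are 22 mm wide; open, the fingers measure 114 mm over their backs; the gripper's body (76 mm by 85 mm) begins 54 mm behind the grasp point. The pads swing forward as they close: fully open they stand 13 mm farther back than shut.
Start: joints at [0.921, 0.181, 1.607, -0, 1.354, -0.206], TCP at [0.247, 0.519, 0.231] pointing down, gripper open.
Joint ranges: [-2.99, 2.99], [-0.89, 2.07], [0.3, 2.58], [-1.14, 4.28], [0, 2.63], [-3.12, 3.12]. Speed limits (rad/s): [2.57, 2.57, 3.01, 3.14, 3.14, 3.14].

## Interface

Orientations are given as a unit quaternion [w, x, y, z].
In Python, from bench import ctrl gives the robot as it stands.
- The arm moves only by the tool carry_out, never from a script. Its argument "plan" is text: rows parted by semicolons, each of 6 numbers parted by spaces: the shift along the tool's x, y, z as a fraction of full scale, then the turn, a rotation vector about the tool's x, y, z as a fraction of full scale. A call has exactly 8 rows; each row shifts and turns the commanded pose from where the row before left it, along the tool's axes as they then stand; what a row does not reach is not made up. Full scale, the value 1, is 40 mm for a shift and 0.1 rad for a turn. A row lasts 1/12 s, in which the tool goes at most 41.7 mm and 7.16 degrees, less where a joint would pass 70% of its speed; a pose out of reach is approached as far as the arm can. A call with a number of a shift or a turn outside -1 to 1 is refused whole. A call with a gripper value outside its range is refused whole. "claw" is the gripper's target within -1 to 1 (shut at 1, half-way at 0, fully open at -1), set as the call begins (left out, the last holds). The fingers move at their own pace and stop on an object; the grip force is fixed at half the most. Time passes only in rows, so rows that do not move let the fingers close, or fill a call up. It gives the time, the measured TCP pose, the force, the opening and the grip force at its end, in the units of the state.
- ctrl.get_obs(): the state, without advancing time (a new reading comes with each control period).
- ctrl.camera(name): name is "side" or "top" or "wrist"; returns a dict with "pixels" (480x640x3 uint8, red, green, blue), "mtx" (3x3 intrinsics, pixels), "R" (3x3) and "t" (3): a world point X has camera coordinates R X + t. Camera axes: x right, y down, z forward; pixel columns grow to the right and rows downward; lengths in m; the calibration is good to about 2 mm. A picture is of the moment at which its call begins. There is no depth.
- ctrl.hand_in(): hands the job in; it is judged then, once.
The state is a dict: "time_s": time; "q": joint angles; "dq": joint speeds; "joint_efforts": joint torques, N m; "eef_pos": TCP position; "eef_rot": TCP orientation; "wrist_force": force on the tool from outside, world axes, zero at the start; "torque": the same for the moment, N m; "opening": opening from 0.0 (shut) to 1.0 (fully open); "grasp_force": force on a finger pad.
Only numpy, scipy, OpenCV 4.12 (cv2) and the standard library are available. Lean on these libraries where they do the work, as an engineer would, in place of code of your own. Each camera call takes 0.05 s, during which the arm holds its last target. There are 200 camera calls.

## Task

Take the hooked picker from its stand, reach down into the deep leaning bay of the upended rover and lift the battery pack out by its wire bail, then set it down gently, upright, in the flat tray and unhook it. Hang the picker back in its stand by its collar. Touch the pack only with the picker, do not drop the pack, and leave the other things on the table where they are.

Things in the scene. Friction and masses are not known exactly. Their poses are not given: they have to be found in the camera images.
- picker: Loose picker, 0.13 kg, hanging upright by its collar in the stand, its hook pointing out of the slot within 0.4 rad. Origin: centre of the collar's underside (black disc 40 mm across, 6 mm thick); z up along the handle, a black 18 x 18 mm square bar (sides along x and y) from z = 6 to 64 mm. Below, a steel rod 8 mm thick down to z = -188 mm, with the hook at its foot.
- hook (a point): Where the bail sits on the picker's hook: picker frame (0, 10, -190) mm, axes as the picker's. The hook is 6 mm bar: a prong along +y from the rod's foot to y = 20 mm, axis at z = -190 mm, then an upturned tip whose top is at z = -179 mm.
- stand: Fixed stand: 120 x 100 mm dark base, aluminium column, and a level fork on top. Origin: on the table under the seat; z up. Two tines along x, tops at z = 215 mm, 8 mm thick, 10 mm wide, with a 16 mm slot between them, open at the -x end (x = -35 mm); the column (x = 50 to 66 mm) is no higher. Lift the collar a few mm and slide it out towards -x; it goes back the same way.
- stand_seat (a point): Where the centre of the collar's underside rests: stand frame (0, 0, 215) mm, mid-slot, level with the tines' top.
- rover: Fixed tracked rover stood on its tail in a wooden cradle, 210 x 170 x 200 mm in all. Origin: on the table under the bay floor's centre; z up. The bay is a deep rectangular well leaning 30 deg: going up and out its axis is (-0.5, 0, 0.866) in the rover's frame. Floor centre (0, 0, 35) mm. The wall facing up and +x is clear, the others black. Wheels reach y = +-81 mm.
- bay_mouth (a point): Centre of the bay's open mouth: rover frame (-75, 0, 165) mm. The bay is 98 mm wide inside (along rover y), 44 mm across in the direction of the lean, and 150 mm deep along its axis; walls 6 mm.
- pack: Loose battery pack, 0.13 to 0.25 kg: grey block 38 (x) x 84 (y) x 30 (z) mm with a bail on top, 5 mm wire in the x-z plane at y = 0: feet at x = +-16, shoulders at x = +-13, z = 56, peak (wire axis) at x = 0, z = 62 mm. Origin: centre of the underside. At first it stands on the bay's floor: z along the bay's axis, y along its width (7 mm play each end), -x face on the lower wall.
- tray: Fixed flat aluminium tray 170 (x) x 150 (y) mm, 5 mm walls, rim 14 mm above the table, floor about 5 mm above the table. Origin: on the table under its centre.
- spool: Bystander, leave alone: small black filament spool 90 mm across, 50 mm tall.
- jar: Bystander, leave alone: clear lidded jar 52 mm across, 70 mm tall.
- driver: Bystander, leave alone: screwdriver lying down.
- gearbox: Bystander, leave alone: orange printed gearbox 50 x 40 mm, 55 mm tall.
- motor: Bystander, leave alone: small steel motor standing on end, 32 mm across, 52 mm tall.
- figure: Bystander, leave alone: little wooden robot figure on a 40 mm base, 64 mm tall.
There are look-alikes about, which are no part of the job. Of the things like the tray, leave any that is brown or purple; of the rest the larger one is meant.

How it is judged:
On the way, in this order (a step that is already met when the one before it is completed fails the run):
1. the pack hangs from the picker, clear of the bay (height (world z) of pack above 0.1 m and contact force between pack and rover below 0.05 N and contact force between picker and pack above 0.3 N), for 0.2 s.
2. the pack stands upright in the tray, unhooked (x of pack in the frame of tray between -0.075 and 0.075 m and y of pack in the frame of tray between -0.065 and 0.065 m and z of pack in the frame of tray below 0.01 m and angle between pack's own z axis and vertical below 0.12 rad and linear speed of pack below 0.03 m/s and contact force between picker and pack below 0.05 N), for 0.2 s.
At the end, for the whole second after the job is handed in: The pack stands upright (within 7 deg) on the tray's floor inside its rim, at rest, free of the picker; the picker hangs upright (within 7 deg) and at rest, collar on the tines, rod in the slot (collar centre 30 mm outward to 50 mm inward of the seat, within 8 mm sideways) (all of step 2 and x of picker in the frame of stand between -0.03 and 0.05 m and y of picker in the frame of stand between -0.008 and 0.008 m and z of picker in the frame of stand between 0.211 and 0.221 m and angle between picker's own z axis and vertical below 0.12 rad and linear speed of picker below 0.03 m/s); the robot touches nothing.
It fails at once if the robot touches the pack itself, not through the picker (contact force between any of the fingers, the arm and pack above 0.5 N).
It fails at once if the pack is dropped: off the picker it moves faster than 0.7 m/s, as after a fall of about 25 mm (linear speed of pack above 0.7 m/s and contact force between picker and pack below 0.05 N).
It fails at once if the pack is banged or pressed hard onto the tray (over 25 N) (contact force between pack and tray above 25 N).
It fails at once if a bystander is pushed more than 30 mm from its place (distance of any of spool, jar, driver, gearbox, motor, figure from where it was at the start of the episode above 0.03 m).
It also fails if it takes over 72 s, if anything falls off the work surface, if the arm or the gripper's body presses on something with over 40 N, if the wrist force passes 120 N, or if a joint passes its speed limit or range.

## Working session

There is one attempt and no reset: what is moved stays moved. The work goes in short steps, Python scripts to look and compute and a tool call to move; the robot and the scene stay as the last step left them, time stands still between calls to the robot, and variables do not carry over. Pictures are saved under pics/ and viewed, at most 10 in all, crops included, and the job is handed in when it is done.

Besides the shell and the picture viewer there is one more tool, called after ">>>" as name(argument=value, ...) on one line, values as JSON. carry_out: Moves the arm, as the interface text tells. Shift numbers are shares of 40 mm and turn numbers shares of 0.1 rad, none past 1 either way. Its arguments: {"type":"object","properties":{"plan":{"type":"string"},"claw":{"type":"number"}},"required":["plan"]}

```bash
mkdir -p pics; ls; cat > h.py <<'E'
import numpy as np, cv2, pickle
from bench import ctrl
def snap(n,f):
    c=ctrl.camera(n); cv2.imwrite(f'pics/{f}.png',c['pixels'][:,:,::-1]); pickle.dump(c,open(f'pics/{f}.pkl','wb')); return c
def load(f): return pickle.load(open(f'pics/{f}.pkl','rb'))
def ray(c,uv):
    R=np.array(c['R']);t=np.array(c['t']);o=-R.T@t
    d=R.T@np.linalg.inv(c['mtx'])@np.array([uv[0],uv[1],1.]); return o,d/np.linalg.norm(d)
def onz(c,uv,z):
    o,d=ray(c,uv); return o+d*(z-o[2])/d[2]
def proj(c,X):
    p=np.array(c['mtx'])@(np.array(c['R'])@np.array(X)+np.array(c['t'])); return p[:2]/p[2]
def tri(c1,u1,c2,u2):
    o1,d1=ray(c1,u1);o2,d2=ray(c2,u2)
    s=np.linalg.lstsq(np.c_[d1,-d2],o2-o1,rcond=None)[0]
    a,b=o1+s[0]*d1,o2+s[1]*d2; return (a+b)/2,np.linalg.norm(a-b)
E
python3 - <<'E'
from h import *
for n in('top','side'):
    c=snap(n,n+'0'); print(n,np.round(-np.array(c['R']).T@c['t'],3),np.round(c['R'],2).tolist(),np.array(c['mtx'])[0,0])
print(ctrl.get_obs(),ctrl.hold_point_z)
E
```

```text
pics
top [ 0.406 -0.102  1.203] [[0.0, -1.0, 0.02], [-1.0, -0.01, -0.09], [0.09, -0.02, -1.0]] 433.6849659230326
side [ 0.366 -1.214  0.907] [[0.99, -0.15, -0.01], [-0.09, -0.55, -0.83], [0.12, 0.82, -0.55]] 462.73922956910934
{'time_s': 0.1, 'q': array([ 9.20665366e-01,  1.81480763e-01,  1.60792691e+00, -2.37095497e-05,
        1.35377462e+00, -2.06327111e-01]), 'dq': array([ 0.00043936, -0.00153274, -0.00251792, -0.0009224 ,  0.00220135,
       -0.00029294]), 'joint_efforts': array([ 4.63545493e-04, -4.45873547e+01, -3.52235699e+01, -1.92073057e-04,
        4.12202353e-03, -3.77867892e-06]), 'eef_pos': array([0.24658788, 0.51888738, 0.23045722]), 'eef_rot': array([-3.19527298e-04,  2.20082742e-01,  9.75480884e-01, -7.27855276e-04]), 'wrist_force': array([-0.34930814, -0.26858418,  0.11379613]), 'torque': array([ 0.01690123, -0.03248519, -0.05338676]), 'grasp_force': 0.0, 'opening': 0.9971633019830526} 0.0187
```

View pics/top0.png

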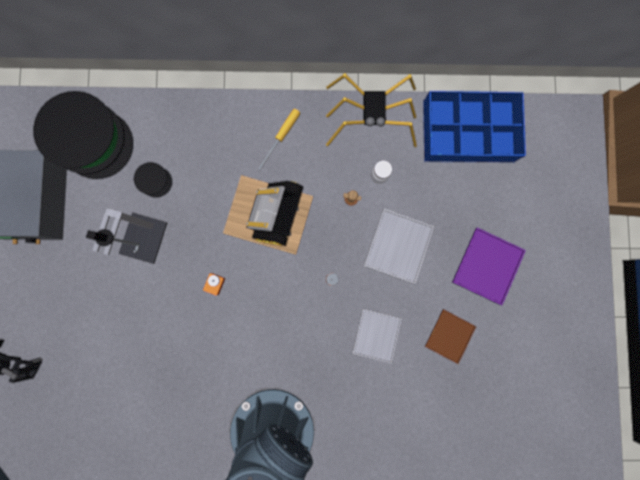

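View pics/side0.png

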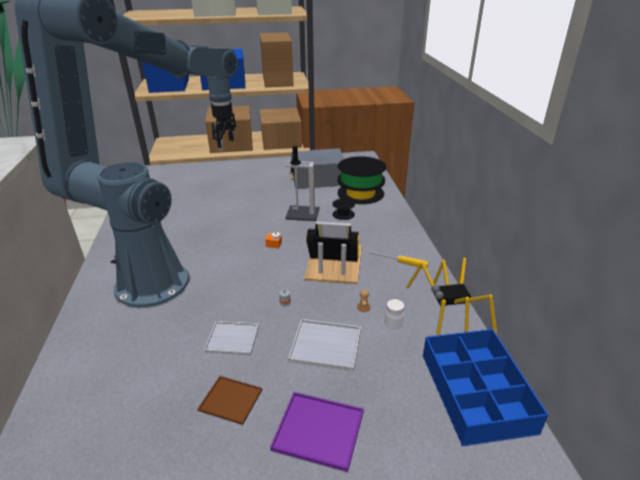

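Top view: the picker collar is near (103,237) on its fork, the rover near (272,212), and the large grey tray near (400,246). Side view: the column at (311,190) is to the right of the picker at (295,170), and the rover is near (333,245). Next I zoom in on these.

```bash
python3 - <<'E'
from h import *
def crop(f,x,y,w,h):
    im=load(f)['pixels'][y:y+h,x:x+w,::-1]; im=cv2.resize(im,(400,300),interpolation=cv2.INTER_CUBIC)
    for k in range(0,w,10):
        cv2.line(im,(k*400//w,0),(k*400//w,4 if k%20 else 9),(0,0,255),1)
    for k in range(0,h,10):
        cv2.line(im,(0,k*300//h),(4 if k%20 else 9,k*300//h),(0,0,255),1)
    return im
a=np.hstack([crop('top0',80,200,100,75),crop('top0',220,170,100,75)])
b=np.hstack([crop('side0',270,140,100,75),crop('side0',290,210,100,75)])
cv2.imwrite('pics/m1.png',np.vstack([a,b]))
c=load('top0');hsv=cv2.cvtColor(c['pixels'],cv2.COLOR_RGB2HSV)
# tray: bright, low sat
m=((hsv[...,2]>140)&(hsv[...,1]<40)).astype(np.uint8)
m[:200]=0;m[300:]=0;m[:,:355]=0;m[:,445:]=0
m=cv2.morphologyEx(m,cv2.MORPH_OPEN,np.ones((3,3)))
k=max(cv2.findContours(m,0,2)[0],key=cv2.contourArea)
r=cv2.boxPoints(cv2.minAreaRect(k));P=np.array([onz(c,p,.014) for p in r])
print('tray',r.round(1).tolist(),P.round(3).tolist(),P.mean(0).round(4),[np.linalg.norm(P[i]-P[i-1]).round(4) for i in range(4)])
# wood cradle
m=cv2.inRange(hsv,(8,60,90),(22,200,255)); m[:160]=0;m[265:]=0;m[:,:215]=0;m[:,325:]=0
k=np.vstack([q for q in cv2.findContours(m,0,2)[0] if cv2.contourArea(q)>50])
r=cv2.boxPoints(cv2.minAreaRect(k));P=np.array([onz(c,p,.01) for p in r])
print('cradle',r.round(1).tolist(),P.round(3).tolist(),P.mean(0).round(4),[np.linalg.norm(P[i]-P[i-1]).round(4) for i in range(4)])
for i,p in enumerate([(103,237),(135,238)]): print(onz(c,p,[.27,0][i]).round(3))
E
```

```text
tray [[355.0, 200.0], [444.0, 200.0], [444.0, 299.0], [355.0, 299.0]] [[0.625, -0.223, 0.014], [0.627, -0.472, 0.014], [0.352, -0.466, 0.014], [0.352, -0.222, 0.014]] [ 0.4891 -0.3455  0.014 ] [np.float64(0.2732), np.float64(0.2493), np.float64(0.2746), np.float64(0.2442)]
cradle [[222.89999389648438, 232.8000030517578], [239.89999389648438, 174.6999969482422], [312.6000061035156, 195.89999389648438], [295.6000061035156, 254.10000610351562]] [[0.532, 0.142, 0.01], [0.695, 0.098, 0.01], [0.636, -0.105, 0.01], [0.474, -0.059, 0.01]] [0.5843 0.0192 0.01  ] [np.float64(0.2085), np.float64(0.169), np.float64(0.2112), np.float64(0.1689)]
[0.494 0.343 0.27 ]
[0.517 0.385 0.   ]
```

View pics/m1.png

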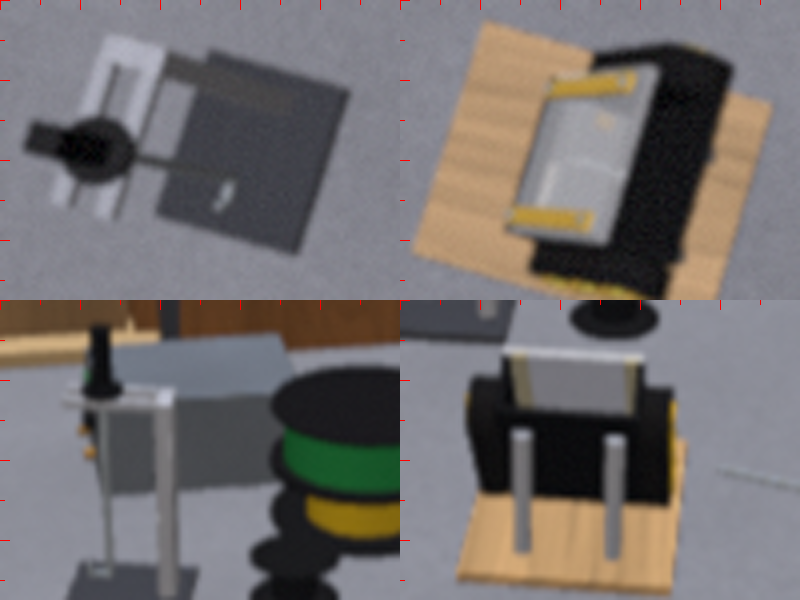

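Crops: the hook's prong shows at top px (138.8,245.5)→(134.5,252), the collar centre is at (104.3,237.5), and the slot opens toward the robot. The rover's bay leans toward world -y, with the clear wall's top edge at px (283.8,187)–(273,230.8).

```bash
python3 - <<'E'
from h import *
c=load('top0');s=load('side0')
T=lambda u,v,ox,oy:(ox+u/4,oy+v/4)
print('collar top',onz(c,T(97,150,80,200),.221).round(4), 'handle top',onz(c,T(42,137,80,200),.279).round(4))
B=[onz(c,T(*p,80,200),.005) for p in [(208,50),(348,92),(298,253),(157,213)]]
B=np.array(B);print('base',B.round(3).tolist(),[np.linalg.norm(B[i]-B[i-1]).round(3) for i in range(4)])
a=onz(c,T(83,209,80,200),.215);b=onz(c,T(122,64,80,200),.215);d=b-a
print('slot open',a.round(4),'far',b.round(4),np.linalg.norm(d),np.degrees(np.arctan2(d[1],d[0])),'seat',(a+d/np.linalg.norm(d)*.035).round(4))
for p in [(138.75,245.5),(134.5,252)]: print('hook',onz(c,p,.025).round(4))
# side view of collar centre
print('collar tri',tri(c,T(97,150,80,200),s,(270+104/4,140+87/4)))
for pt,ps in [((283.75,187),(350.75,224.5)),((273,230.75),(315.75,222.5))]:
    print('mouth edge',tri(c,pt,s,ps),onz(c,pt,.179).round(4))
# tray
im=c['pixels'];g=cv2.cvtColor(im,cv2.COLOR_RGB2GRAY)
sub=g[195:300,350:450];print(g[246,355:445:6],im[246,400],im[300,330])
m=(sub>int(np.median(g[290:300,330:345]))+22).astype(np.uint8)
m=cv2.morphologyEx(m,cv2.MORPH_OPEN,np.ones((3,3)))
k=max(cv2.findContours(m,0,2)[0],key=cv2.contourArea)
r=cv2.boxPoints(cv2.minAreaRect(k))+[350,195];P=np.array([onz(c,p,.014) for p in r])
print('tray',r.round(1).tolist(),P.round(3).tolist(),P.mean(0).round(4),[np.linalg.norm(P[i]-P[i-1]).round(4) for i in range(4)])
E
```

```text
collar top [0.4974 0.3638 0.221 ] handle top [0.4988 0.3654 0.279 ]
base [[0.587, 0.394, 0.005], [0.559, 0.297, 0.005], [0.447, 0.327, 0.005], [0.474, 0.424, 0.005]] [np.float64(0.117), np.float64(0.101), np.float64(0.115), np.float64(0.1)]
slot open [0.4645 0.3729 0.215 ] far [0.5471 0.355  0.215 ] 0.08454131508329722 -12.261232274925007 seat [0.4987 0.3655 0.215 ]
hook [0.4944 0.3637 0.025 ]
hook [0.4768 0.3743 0.025 ]
collar tri (array([0.49949648, 0.36651259, 0.21529654]), np.float64(0.0030958357860835176))
mouth edge (array([ 0.6258688 , -0.0348031 ,  0.17426344]), np.float64(0.00016498542400795899)) [ 0.6249 -0.0351  0.179 ]
mouth edge (array([ 0.52066838, -0.01070229,  0.17699157]), np.float64(0.001885866979135911)) [ 0.5195 -0.0108  0.179 ]
[136 137 136 169 171 176 176 171 172 171 170 171 155 137 133] [167 169 181] [135 135 142]
tray [[363.8, 265.6], [383.4, 208.5], [434.5, 226.1], [414.9, 283.2]] [[0.443, -0.246, 0.014], [0.602, -0.302, 0.014], [0.553, -0.444, 0.014], [0.395, -0.386, 0.014]] [ 0.4983 -0.3445  0.014 ] [np.float64(0.1482), np.float64(0.1681), np.float64(0.1501), np.float64(0.168)]
```

```bash
cat >> h.py <<'E'
from scipy.spatial.transform import Rotation as Ro
def pose(): 
    o=ctrl.get_obs(); return np.array(o['eef_pos']),Ro.from_quat(np.array(o['eef_rot'])[[1,2,3,0]])
def Rt(yaw,axis=None,ang=0):
    """tool down with x at yaw(deg); then tilted by ang(deg) about world axis"""
    a=np.radians(yaw);x=np.array([np.cos(a),np.sin(a),0]);z=np.array([0,0,-1.]);R=Ro.from_matrix(np.c_[x,np.cross(z,x),z])
    return R if axis is None else Ro.from_rotvec(np.radians(ang)*np.array(axis))*R
def delta(P,R,p0=None,R0=None):
    if p0 is None: p0,R0=pose()
    print('shift units',(R0.inv().apply(np.array(P)-p0)/.04).round(3),'then turn units',((R0.inv()*R).as_rotvec()/.1).round(3))
E
python3 - <<'E'
from h import *
p,R=pose(); print(p.round(4),R.as_matrix().round(3).tolist()); delta([.498,.365,.335],Rt(149))
E
```

```text
[0.2466 0.5189 0.2305] [[-0.903, 0.429, -0.001], [0.429, 0.903, -0.001], [0.0, -0.002, -1.0]]
shift units [-7.328 -0.78  -2.615] then turn units [-0.016 -0.002  0.973]
```

>>> carry_out(plan="0 0 -0.9 0 0 0.5;0 0 -0.9 0 0 0.47;0 0 -0.8 0 0 0;-0.9 0 0 0 0 0;-0.9 0 0 0 0 0;-0.9 0 0 0 0 0;-0.9 0 0 0 0 0;-0.4 0 0 0 0 0", claw=-1)

```text
time_s: 0.77
eef_pos: [0.3871, 0.4345, 0.3347]
eef_rot: [0.0, 0.268, 0.963, -0.001]
wrist_force: [0.1, 0.3, 0.0]
opening: 0.998
grasp_force: 0.0
```

```bash
python3 - <<'E'
from h import *
p,R=pose(); print(p.round(4)); delta([.498,.365,.335],Rt(149))
c=snap('wrist','w1'); print((-np.array(c['R']).T@c['t']-p).round(3))
E
```

```text
[0.3871 0.4345 0.3347]
shift units [-3.273 -0.053 -0.004] then turn units [-0.01   0.012 -0.024]
[-0.064  0.039  0.142]
```

View pics/w1.png

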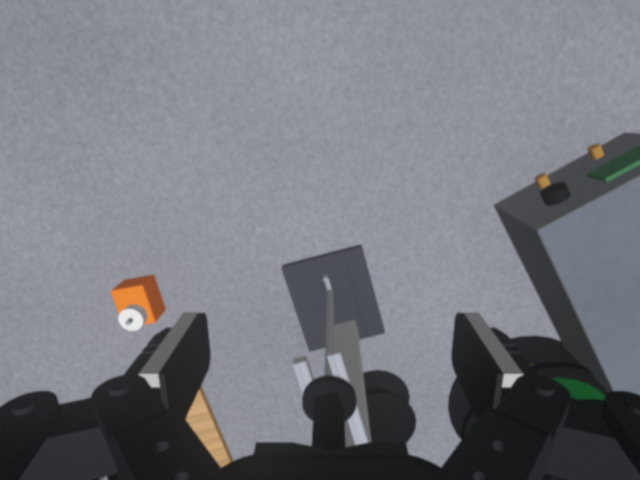

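The wrist view shows the collar centre at about (328,399), with the handle square to the fingers and the slot opening toward the camera.

```bash
python3 - <<'E'
from h import *
c=load('w1'); im=c['pixels']
print('collar',onz(c,(328,399),.221).round(4))
a=[onz(c,p,.215) for p in [(302,360),(335,356)]];print('tine ends',np.round(a,4).tolist())
for p in [(328,289),(325,278)]: print('hook',onz(c,p,.025).round(4))
g=cv2.cvtColor(im,cv2.COLOR_RGB2GRAY)
for r in (398,420,430): print(r,g[r,296:364:2])
E
```

```text
collar [0.4948 0.3675 0.221 ]
tine ends [[0.4605, 0.3663, 0.215], [0.47, 0.3884, 0.215]]
hook [0.4948 0.366  0.025 ]
hook [0.4811 0.3703 0.025 ]
398 [152 147 145  96  47  44  47  45  44  42  37  35  35  37  33  35  34  34
  36  32  34  33  39  42  42  40  40  40  43  45  80 105 106 107]
420 [145 151 154 148 147 150 146 128  87  38  32  32  31  33  31  34  33  30
  29  30  28  33  28  30  43  79 153 177 177 181 185 184 167 118]
430 [146 143 145 146 144 144 147 143  96  35  30  32  30  26  31  31  28  29
  29  28  30  25  28  29  61 101 104 137 177 180 180 184 185 179]
```

>>> carry_out(plan="-0.9 0 0 0 0 0;-0.9 0 0 0 0 0;-0.9 -0.05 0 0 0 0;-0.52 0 0 0 0 0;0 0 0.7 0 0 0;0 0 0.7 0 0 0;0 0 0.7 0 0 0;0 0 0.37 0 0 0")

```text
time_s: 1.48
eef_pos: [0.4915, 0.3681, 0.232]
eef_rot: [-0.002, 0.267, 0.964, -0.002]
wrist_force: [-0.2, 0.0, -0.0]
opening: 0.998
grasp_force: 0.0
```

>>> carry_out(plan="0 0 0 0 0 0;0 0 0 0 0 0;0 0 0 0 0 0;0 0 0 0 0 0;0 0 0 0 0 0;0 0 0 0 0 0;0 0 0 0 0 0;0 0 0 0 0 0", claw=1)

```text
time_s: 2.15
eef_pos: [0.494, 0.3694, 0.2383]
eef_rot: [0.001, 0.267, 0.964, 0.001]
wrist_force: [-0.9, 0.0, 6.3]
opening: 0.22
grasp_force: 55.2
```

```bash
python3 - <<'E'
from h import *
o=ctrl.get_obs();print(o['eef_pos'],o['wrist_force'],o['torque'],o['opening'],o['grasp_force']); p,R=pose(); print(R.as_matrix().round(3).tolist())
c=snap('wrist','w2');im=cv2.cvtColor(c['pixels'],cv2.COLOR_RGB2BGR)
cv2.imwrite('pics/w2c.png',cv2.resize(im[220:480,200:460],(590,590),interpolation=cv2.INTER_CUBIC))
E
```

```text
[0.49397428 0.36943227 0.23834663] [-0.94029194  0.01122367  6.28509066] [-0.09347419  0.32433402 -0.00718953] 0.21962565348929894 55.17125330865383
[[-0.857, 0.515, 0.002], [0.515, 0.857, 0.001], [-0.001, 0.002, -1.0]]
```

View pics/w2c.png

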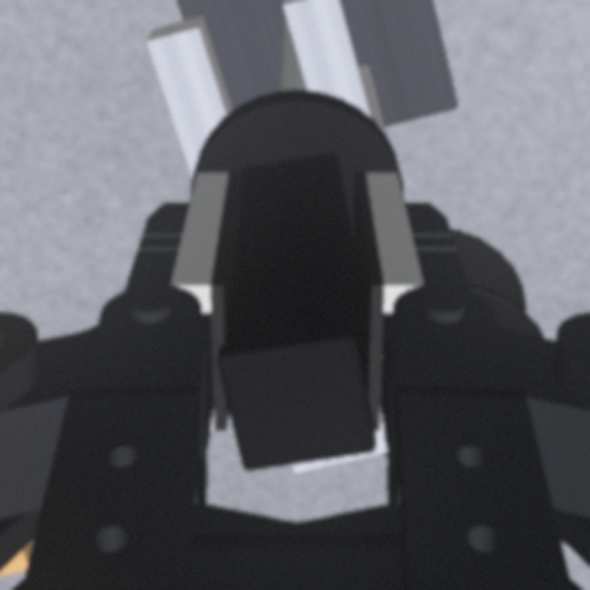

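The handle sits about 7° counter-clockwise of the pads in the crop, so I'll reopen, square up and close again.

>>> carry_out(plan="0 0 0 0 0 0;0 0 0 0 0 0;0 0 0 0 0 0;0 0 0 0 0 0;0 0 0 0 0 -0.4;0 0 0 0 0 -0.4;0 0 0 0 0 -0.4;0 0 0 0 0 0", claw=-0.3)

```text
time_s: 2.87
eef_pos: [0.4934, 0.3688, 0.2362]
eef_rot: [-0.0, 0.208, 0.978, -0.0]
wrist_force: [-0.3, -0.2, 0.8]
opening: 0.653
grasp_force: 0.0
```

>>> carry_out(plan="0 0 0 0 0 0;0 0 0 0 0 0;0 0 0 0 0 0;0 0 0 0 0 0;0 0 0 0 0 0;0 0 0 0 0 0;0 0 0 0 0 0;0 0 0 0 0 0", claw=1)

```text
time_s: 3.53
eef_pos: [0.4935, 0.369, 0.2366]
eef_rot: [0.0, 0.209, 0.978, 0.0]
wrist_force: [0.5, 1.6, 1.5]
opening: 0.202
grasp_force: 57.5
```

```bash
python3 - <<'E'
from h import *
o=ctrl.get_obs();print(o['eef_pos'],o['wrist_force'],o['torque'],o['opening'],o['grasp_force']); p,R=pose(); print(R.as_matrix().round(3).tolist())
c=snap('wrist','w3');im=cv2.cvtColor(c['pixels'],cv2.COLOR_RGB2BGR)
cv2.imwrite('pics/w3c.png',cv2.resize(im[220:480,200:460],(590,590),interpolation=cv2.INTER_CUBIC))
E
```

```text
[0.49351004 0.36904149 0.23657208] [0.5156289  1.57925596 1.45104694] [ 0.13426587 -0.01705493 -0.00106269] 0.2015508213666692 57.526345839723945
[[-0.913, 0.409, 0.0], [0.409, 0.913, 0.0], [-0.0, 0.0, -1.0]]
```

View pics/w3c.png

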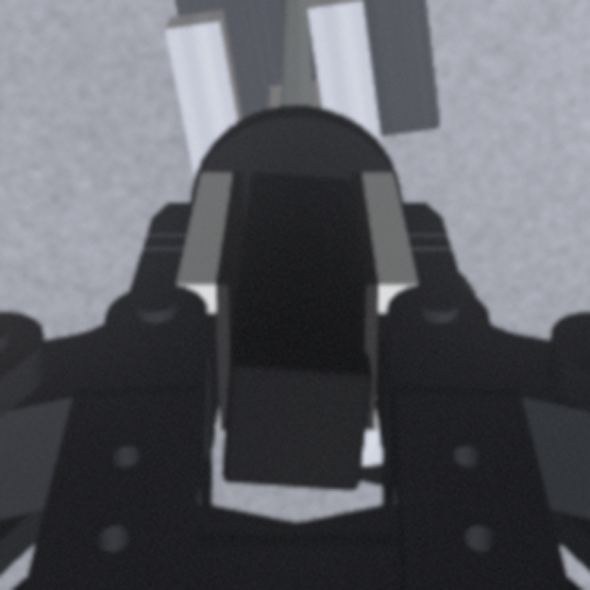

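>>> carry_out(plan="0 0 -0.2 0 0 0;0 0 -0.1 0 0 0;0.4 -0.07 0 0 0 0;0.6 -0.1 0 0 0 0;0.7 -0.12 0 0 0 0;0.6 -0.1 0 0 0 0;0.3 -0.05 0 0 0 0;0 0 -0.5 0 0 0")

```text
time_s: 4.25
eef_pos: [0.3871, 0.3948, 0.2651]
eef_rot: [-0.003, 0.208, 0.978, -0.003]
wrist_force: [0.2, 0.1, -2.5]
opening: 0.201
grasp_force: 57.7
```

```bash
python3 - <<'E'
from h import *
o=ctrl.get_obs();print(o['eef_pos'],o['wrist_force'],o['torque'],o['opening'],o['grasp_force'],o['q'])
ms=[]
for i,(n,x,y,w,h) in enumerate([('wrist',200,200,160,240),('wrist',0,0,640,480),('top',80,190,120,90),('side',240,130,120,90)]):
    c=snap(n,n+'2');im=cv2.cvtColor(c['pixels'],cv2.COLOR_RGB2BGR)[y:y+h,x:x+w]
    if i: ms.append(cv2.resize(im,(400,300),interpolation=cv2.INTER_CUBIC))
    else: ms.append(cv2.resize(im,(200,300)));ms[0]=np.pad(ms[0],((0,0),(0,200),(0,0)))
cv2.imwrite('pics/m2.png',np.vstack([np.hstack(ms[:2]),np.hstack(ms[2:])]))
E
```

```text
[0.38708973 0.39477187 0.26510577] [ 0.24172253  0.06212742 -2.49783845] [ 0.01865123  0.02003715 -0.06685083] 0.20138389562028314 57.71078693680465 [ 5.80260379e-01  1.09445828e-01  1.61852946e+00  4.33927105e-04
  1.42138269e+00 -5.72142510e-01]
```

View pics/m2.png

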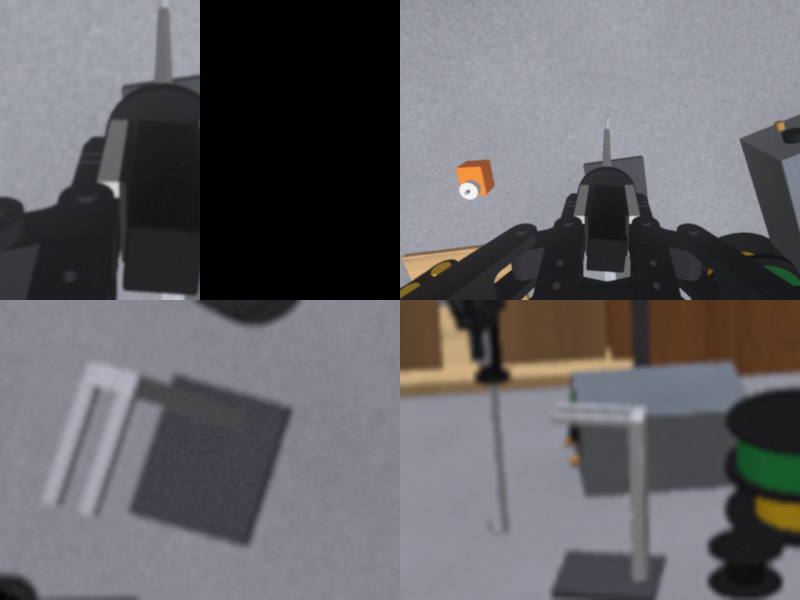

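The picker hangs freely in the gripper. Its hook tip shows in the wrist view near (331,185), and the whole fork is now visible from above.

```bash
python3 - <<'E'
from h import *
t=load('top2');w=load('wrist2');s=load('side2');p,R=pose()
T=lambda u,v:(80+u/3.3333,190+v/3.3333)
a=onz(t,T(71,207),.215);b=onz(t,T(113,69),.215);d=b-a
print('fork',a.round(4),b.round(4),np.linalg.norm(d),np.degrees(np.arctan2(d[1],d[0])),'seat',(a+d/np.linalg.norm(d)*.035).round(4))
for tx in (0,-.0035,-.005):
  P=lambda x,y,z: R.apply([tx+x,y,.0216-z])+p
  print(tx,'w tip',proj(w,P(.020,0,-.179)).round(1),'foot',proj(w,P(0,0,-.19)).round(1),'s tip',proj(s,P(.02,0,-.179)).round(1),'s foot',proj(s,P(0,0,-.19)).round(1))
print('seen side tip',240+490/3.333,130+224/3.333,'foot',240+505/3.333-120,130+230/3.333)
g=cv2.cvtColor(w['pixels'],cv2.COLOR_RGB2GRAY)
for r in range(178,216,3): print(r,g[r,318:346:1])
E
```

```text
fork [0.4649 0.3717 0.215 ] [0.5594 0.3479 0.215 ] 0.09744925010354166 -14.159357803782523 seat [0.4988 0.3631 0.215 ]
0 w tip [330.3 180.4] foot [330.2 201.3] s tip [264.  195.2] s foot [269.  198.3]
-0.0035 w tip [330.3 184.6] foot [330.2 205.2] s tip [264.9 195.3] s foot [269.9 198.4]
-0.005 w tip [330.3 186.4] foot [330.2 206.9] s tip [265.2 195.4] s foot [270.3 198.5]
seen side tip 387.014701470147 197.2067206720672 foot 271.5151515151515 199.00690069006902
178 [164 163 163 165 164 164 163 162 162 160 159 158 159 159 159 160 162 162
 161 161 159 161 159 160 160 160 159 157]
181 [161 161 160 160 162 162 162 161 162 163 162 162 162 163 161 163 163 165
 167 166 166 163 163 161 162 162 160 158]
184 [163 163 162 160 160 162 163 164 162 162 160 154 141 135 132 135 140 147
 158 164 166 164 164 164 161 163 161 161]
187 [161 161 162 163 163 161 161 161 162 162 154 143 150 166 176 176 174 167
 157 162 166 166 165 164 162 161 161 162]
190 [159 158 157 159 159 162 162 161 160 161 154 144 148 162 173 178 177 170
 165 165 167 168 165 162 163 161 160 161]
193 [162 159 159 159 159 159 159 160 1
[... 213 characters left out ...]
158 157 156 158 160 164 162 156 148 158 172 177 179 181 173 160
 157 161 163 166 163 162 162 163 163 163]
202 [164 163 160 162 161 162 162 164 163 156 153 164 173 178 180 180 172 164
 162 163 163 162 162 161 160 158 159 158]
205 [167 168 166 165 164 164 165 164 158 147 143 151 156 159 165 169 168 167
 167 166 165 164 161 159 156 156 160 163]
208 [170 168 168 168 167 164 164 157 142 122 112 110 110 112 113 118 129 146
 161 167 168 168 166 165 163 164 163 164]
211 [166 164 164 164 164 163 162 150 128 112 110 110 110 112 113 115 120 136
 155 165 167 169 168 167 164 165 163 162]
214 [161 161 159 160 160 160 160 150 127 112 108 110 109 111 112 115 118 134
 155 164 166 167 165 165 165 164 163 164]
```

```bash
cat >> h.py <<'E'
O=np.array([.587,.029,.035]);psi=75.5
def bay(u,y,v):
    a=np.radians(psi);X=np.array([np.cos(a),np.sin(a),0]);Y=np.array([-X[1],X[0],0]);Z=np.array([0,0,1.])
    return O+u*(.866*X+.5*Z)+y*Y+v*(-.5*X+.866*Z)
HK=np.array([.006,.0005,.2116])
def Yr(): a=np.radians(psi+90);return np.array([np.cos(a),np.sin(a),0])
def Rbay(tilt=30,dy=3): return Rt(psi+90+dy,Yr(),-tilt)
def tcp(hook,R): return np.array(hook)-R.apply(HK)
E
python3 - <<'E'
from h import *
p,R=pose();R1=Rbay(0);P2=tcp(bay(0,-.005,.215),Rbay())
print(P2.round(4),bay(0,-.005,.215).round(4),bay(0,0,.15).round(4))
up=p+[0,0,.2]
delta(up,R1); 
delta(P2,Rbay(),up,R1)
E
```

```text
[ 0.5442 -0.1804  0.4043] [ 0.5649 -0.0763  0.2212] [ 0.5682 -0.0436  0.1649]
shift units [-0.008  0.009 -5.   ] then turn units [ 0.016  0.017 -2.203]
shift units [ -6.593 -13.352   1.621] then turn units [-5.229 -0.274  0.   ]
```

>>> carry_out(plan="0 0 -0.7 0 0 0;0 0 -1 0 0 -0.4;0 0 -1 0 0 -0.6;0 0 -1 0 0 -0.6;0 0 -0.9 0 0 -0.6;0 0 -0.4 0 0 0;-0.3 -0.6 0 0 0 0;-0.45 -0.9 0 0 0 0")

```text
time_s: 5.12
eef_pos: [0.4093, 0.3317, 0.4689]
eef_rot: [0.001, 0.099, 0.995, 0.001]
wrist_force: [1.0, -0.3, -1.4]
opening: 0.205
grasp_force: 57.9
```

>>> carry_out(plan="-0.45 -0.9 0 0 0 0;-0.45 -0.9 0 0 0 0;-0.45 -0.9 0 0 0 0;-0.45 -0.9 0 0 0 0;-0.45 -0.9 0 0 0 0;-0.45 -0.9 0 0 0 0;-0.45 -0.9 0 0 0 0;-0.45 -0.9 0 0 0 0")

```text
time_s: 5.78
eef_pos: [0.4928, 0.0169, 0.4677]
eef_rot: [-0.0, 0.101, 0.995, -0.0]
wrist_force: [1.2, 0.3, -2.0]
opening: 0.201
grasp_force: 57.9
```

>>> carry_out(plan="-0.45 -0.9 0 0 0 0;-0.45 -0.9 0 0 0 0;-0.45 -0.9 0 0 0 0;-0.45 -0.9 0 0 0 0;-0.2 -0.5 0 0 0 0;0 0 0 -0.5 0 0;0 0 0 -0.8 0 0;0 0 0 -0.8 0 0")

```text
time_s: 6.45
eef_pos: [0.5384, -0.1582, 0.4677]
eef_rot: [0.011, 0.1, 0.989, 0.106]
wrist_force: [0.1, 1.5, -1.4]
opening: 0.204
grasp_force: 57.9
```

>>> carry_out(plan="0 0 0 -0.8 0 0;0 0 0 -0.8 0 0;0 0 0 -0.8 0 0;0 0 0 -0.5 0 0;0 0 0 -0.2 0 0;0 0 0 0 0 0;0 0 0 0 0 0;0 0 0 0 0 0")

```text
time_s: 7.12
eef_pos: [0.5383, -0.1569, 0.4687]
eef_rot: [0.026, 0.097, 0.962, 0.255]
wrist_force: [0.3, 0.3, -1.3]
opening: 0.205
grasp_force: 57.9
```

```bash
python3 - <<'E'
from h import *
p,R=pose();print('hook now',(p+R.apply(HK)).round(3));delta(tcp(bay(0,-.005,.215),Rbay()),Rbay())
ms=[]
for n,x,y,w,h in [('wrist',140,0,360,270),('top',220,170,100,75)]:
    c=snap(n,n+'3');im=cv2.cvtColor(c['pixels'],cv2.COLOR_RGB2BGR)[y:y+h,x:x+w]; ms.append(cv2.resize(im,(400,300),interpolation=cv2.INTER_CUBIC))
cv2.imwrite('pics/m3.png',np.hstack(ms))
E
```

```text
hook now [ 0.553 -0.053  0.285]
shift units [-0.262 -1.272  1.127] then turn units [-0.044 -0.258 -0.065]
```

View pics/m3.png

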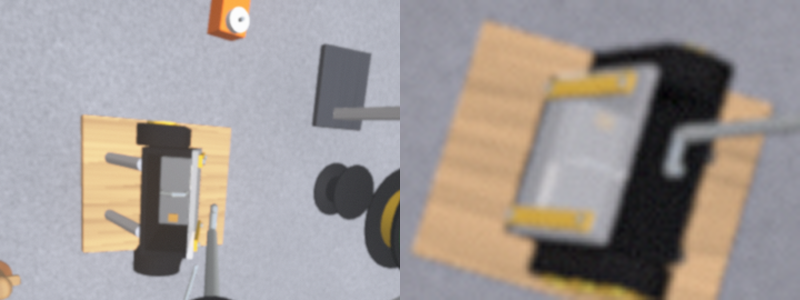

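Wrist crop: the bay is seen from above, with the pack at (172,193) in the crop and the bail as a bright line across it at about full px (295,174). I'll move onto the entry lane (hook retracted 30 mm) and measure closely there.

```bash
python3 - <<'E'
from h import *
delta(tcp(bay(0,-.030,.215),Rbay()),Rbay())
E
```

```text
shift units [-0.887 -1.315  1.113] then turn units [-0.043 -0.257 -0.056]
```

>>> carry_out(plan="-0.2 -0.3 0.25 0 0 0;-0.25 -0.4 0.35 0 0 0;-0.25 -0.35 0.3 0 0 0;-0.19 -0.27 0.21 0 0 0;0 0 0 -0.04 -0.26 -0.06;0 0 0 0 0 0;0 0 0 0 0 0;0 0 0 0 0 0")

```text
time_s: 7.88
eef_pos: [0.5683, -0.1873, 0.4052]
eef_rot: [0.04, 0.097, 0.961, 0.256]
wrist_force: [-0.2, 0.2, -1.0]
opening: 0.205
grasp_force: 57.9
```

```bash
python3 - <<'E'
from h import *
p,R=pose();print('hook',(p+R.apply(HK)).round(4),bay(0,-.03,.215).round(4));delta(tcp(bay(0,-.030,.215),Rbay()),Rbay())
c=snap('wrist','w4');s=snap('side','s4')
for n,q in [('mouth c',bay(0,0,.15)),('m++',bay(.022,.049,.15)),('m+-',bay(.022,-.049,.15)),('m-+',bay(-.022,.049,.15)),('m--',bay(-.022,-.049,.15)),('bail',bay(-.003,0,.062)),('packtop++',bay(.016,.042,.03)),('packtop--',bay(-.022,-.042,.03)),('hook',p+R.apply(HK))]: print(n,proj(c,q).round(1),proj(s,q).round(1))
im=cv2.cvtColor(c['pixels'],cv2.COLOR_RGB2BGR)[90:240,250:400]
im=cv2.resize(im,(600,600),interpolation=cv2.INTER_CUBIC)
for k in range(0,150,10): cv2.line(im,(4*k,0),(4*k,6 if k%50 else 14),(0,0,255),1);cv2.line(im,(0,4*k),(6 if k%50 else 14,4*k),(0,0,255),1)
cv2.imwrite('pics/w4c.png',im)
E
```

```text
hook [ 0.5893 -0.0833  0.2221] [ 0.5891 -0.0826  0.2212]
shift units [0.    0.004 0.027] then turn units [-0.001  0.015  0.002]
mouth c [332.9 150.1] [332.6 230.2]
m++ [358.8  99.1] [317.1 223.1]
m+- [351.8 199.9] [349.2 224.6]
m-+ [312.7  96.5] [315.8 235.9]
m-- [308.8 197.6] [348.3 237.5]
bail [330.  142.9] [333.5 244. ]
packtop++ [347.2 106.9] [321.6 242.5]
packtop-- [313.6 173.4] [346.4 254.4]
hook [331.3 193.3] [342.2 220. ]
```

View pics/w4c.png

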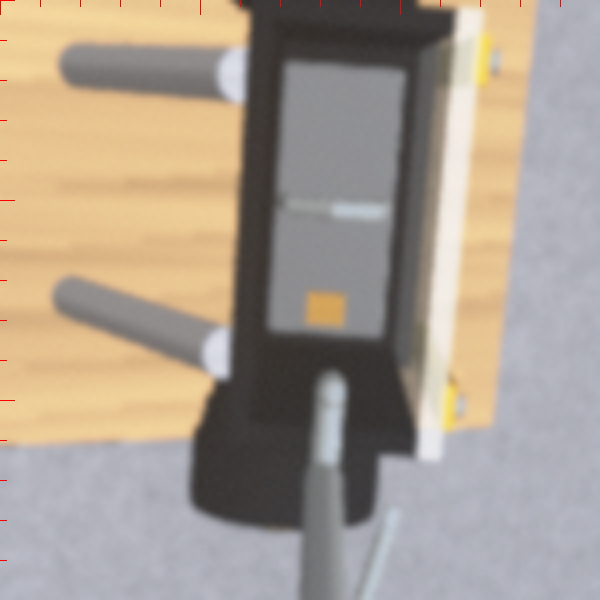

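The pack's top corners are at full px (321.8,105.5), (351.5,107.5), (346,174.3) and (317,172.5). They sit about 4 px right of prediction and 1° more turned. The bail wire crosses at row ~142, as predicted. I'll correct the rover pose and descend.

```bash
sed -i 's/^O=.*/psi=74.4;O=np.array([.587,.029,.035])+.0045*np.array([np.cos(np.radians(74.4)),np.sin(np.radians(74.4)),0])/' h.py; python3 - <<'E'
from h import *
c=load('w4')
for q in [bay(.016,.042,.03),bay(-.022,.042,.03),bay(-.022,-.042,.03),bay(.016,-.042,.03),bay(-.003,0,.062),bay(.022,.049,.15),bay(.022,-.049,.15)]: print(proj(c,q).round(1))
p,R=pose();hk=p+R.apply(HK);B=np.array([bay(1,0,0)-O,bay(0,1,0)-O,bay(0,0,1)-O]);print('hook u y v',(B@(hk-O)).round(4))
delta(tcp(bay(-.002,-.022,.200),Rbay()),Rbay())
delta(tcp(bay(-.002,-.022,.041),Rbay()),Rbay(),tcp(bay(-.002,-.022,.200),Rbay()),Rbay())
E
```

```text
[350.8 107.2]
[320.2 104.9]
[316.1 172.9]
[345.4 174.9]
[333.3 142.5]
[363.5  98.4]
[354.8 198.7]
hook u y v [-0.0036 -0.0325  0.2179]
shift units [0.297 0.057 0.45 ] then turn units [ 0.003 -0.081  0.169]
shift units [-0.     0.     3.975] then turn units [0. 0. 0.]
```

>>> carry_out(plan="0.3 0.06 0.45 0 -0.08 0.17;0 0 0.4 0 0 0;0 0 0.6 0 0 0;0 0 0.7 0 0 0;0 0 0.7 0 0 0;0 0 0.4 0 0 0;0 0 0.2 0 0 0;0 0 0 0 0 0")

```text
time_s: 8.65
eef_pos: [0.5747, -0.115, 0.2843]
eef_rot: [0.04, 0.106, 0.96, 0.257]
wrist_force: [-0.4, -0.0, -1.1]
opening: 0.201
grasp_force: 57.8
```

```bash
python3 - <<'E'
from h import *
p,R=pose();hk=p+R.apply(HK);B=np.array([bay(1,0,0)-O,bay(0,1,0)-O,bay(0,0,1)-O]);print('hook u y v',(B@(hk-O)).round(4))
print(ctrl.get_obs()['wrist_force'].round(2));delta(tcp(bay(-.002,-.022,.041),Rbay()),Rbay())
E
```

```text
hook u y v [-0.0016 -0.02    0.0775]
[-0.42 -0.04 -1.08]
shift units [-0.032 -0.003  0.913] then turn units [ 0.024 -0.039 -0.013]
```

>>> carry_out(plan="-0.05 0 0.2 0 -0.04 0;0 0 0.25 0 0 0;0 0 0.25 0 0 0;0 0 0.15 0 0 0;0 0 0.06 0 0 0;0 0 0 0 0 0;0 0 0 0 0 0;0 0 0 0 0 0")

```text
time_s: 9.32
eef_pos: [0.5823, -0.0994, 0.2542]
eef_rot: [0.043, 0.107, 0.96, 0.256]
wrist_force: [-0.1, 0.8, -1.4]
opening: 0.206
grasp_force: 57.9
```

```bash
python3 - <<'E'
from h import *
p,R=pose();hk=p+R.apply(HK);B=np.array([bay(1,0,0)-O,bay(0,1,0)-O,bay(0,0,1)-O]);print('hook u y v',(B@(hk-O)).round(4))
print(ctrl.get_obs()['wrist_force'].round(2));delta(tcp(bay(-.002,0.0015,.041),Rbay()),Rbay())
c=snap('wrist','w5');g=cv2.cvtColor(c['pixels'],cv2.COLOR_RGB2GRAY)
for q in [bay(-.003,0,.062),bay(-.016,0,.05),bay(.010,0,.05),hk,bay(.016,.042,.03)]: print(proj(c,q).round(1))
for r in range(110,200,3): print(r,g[r,310:358:2])
E
```

```text
hook u y v [-0.002  -0.0245  0.0429]
[-0.11  0.83 -1.45]
shift units [0.635 0.04  0.046] then turn units [ 0.012  0.03  -0.012]
[331.7 167.6]
[315.9 164.8]
[347.4 166.4]
[331.3 193.3]
[356.7 113.4]
110 [49 54 68 69 66 65 63 61 61 58 58 56 56 56 53 55 54 55 56 56 58 55 55 56]
113 [ 52  90 133 138 137 137 135 134 132 130 127 126 122 122 120 118 113 112
 110 103  97  95  88  70]
116 [ 53  95 139 145 143 144 144 143 143 144 145 144 143 144 144 145 144 145
 143 144 144 144 142 110]
119 [ 52  97 139 145 144 143 143 145 144 143 144 144 144 144 145 145 145 146
 146 146 145 145 147 107]
122 [ 54 101 140 144 144 144 145 145 145 144 145 145 144 144 143 144 145 144
 145 144 145 146 146 100]
125 [ 56 105 141 145 145 145 143 144 144 144 145 145 144 144 144 144 144 142
 145 146 146 145 146  98]
128 [ 59 109 142 142 143 145 145 146 143 144 143 144 145 145 143 145 145 145
 144 144 146 144 143  90]
131 [ 59 113 142 143 144 144 145 144 144 144 144 145 144 144 144 144 145 145
 145 145 144 146 137  78]
134 [ 61 116 143 144 144 144 144 145 143 146 144 146 145 146 144 144 143 144
 145 145 146 146 136  71]

[... 1462 characters left out ...]
 142 143 143 142 142 143 142 141 144 143 144 142 143 143
 144 143 146 100  62  74]
182 [114 141 142 142 142 141 141 143 141 142 139 140 144 143 142 142 143 143
 143 143 144  97  59  77]
185 [118 141 141 142 142 142 143 141 141 136 129 159 170 150 144 143 143 144
 143 144 137  83  59  79]
188 [120 140 140 141 142 142 142 142 141 135 142 188 197 162 143 142 143 143
 144 144 133  74  62  84]
191 [122 140 140 141 141 140 142 141 141 130 142 176 187 157 143 142 143 143
 143 143 135  69  62  86]
194 [127 140 139 141 142 142 143 144 145 132 160 196 195 151 142 143 143 143
 143 145 134  66  63  86]
197 [128 140 139 141 140 140 152 174 172 146 166 200 196 160 144 142 143 143
 143 143 126  63  64  88]
```

>>> carry_out(plan="0.15 0 0.01 0 0 0;0.2 0 0.01 0 0 0;0.2 0 0.01 0 0 0;0.09 0 0 0 0 0;0 0 0 0 0 0;0 0 -0.15 0 0 0;0 0 -0.1 0 0 0;0 0 0 0 0 0")

```text
time_s: 10.03
eef_pos: [0.5566, -0.0984, 0.262]
eef_rot: [0.044, 0.107, 0.96, 0.255]
wrist_force: [0.2, 0.5, -0.9]
opening: 0.205
grasp_force: 57.9
```

```bash
python3 - <<'E'
from h import *
p,R=pose();hk=p+R.apply(HK);B=np.array([bay(1,0,0)-O,bay(0,1,0)-O,bay(0,0,1)-O]);print('hook u y v',(B@(hk-O)).round(4))
print(ctrl.get_obs()['wrist_force'].round(2))
c=snap('wrist','w6');g=cv2.cvtColor(c['pixels'],cv2.COLOR_RGB2GRAY)
for q in [bay(-.003,0.001,.062),hk,hk+R.apply([.01,0,-.011])]: print(proj(c,q).round(1))
for r in range(174,214,2): print(r,g[r,310:358:2])
E
```

```text
hook u y v [-0.0034  0.0002  0.0527]
[ 0.19  0.49 -0.92]
[331.8 194.5]
[331.3 193.3]
[331.3 183.9]
174 [ 53 101 136 142 141 140 140 140 139 142 140 141 140 140 142 141 141 143
 143 142 145 134  77  58]
176 [ 56 103 138 140 140 142 140 140 140 141 142 140 141 140 141 142 141 140
 142 142 143 133  71  59]
178 [ 57 106 138 140 141 141 141 141 141 141 141 140 141 140 140 142 141 142
 141 142 144 132  68  61]
180 [ 57 109 139 139 141 141 140 140 141 139 141 140 141 141 141 141 141 141
 143 141 143 132  66  62]
182 [ 59 110 139 139 140 140 141 141 140 140 139 138 141 141 141 141 142 141
 143 142 142 131  63  65]
184 [ 60 109 135 141 141 140 139 140 141 138 125 136 148 145 141 141 142 140
 142 143 143 126  64  66]
186 [ 62 105 121 134 140 139 140 140 140 135 136 175 185 155 140 140 141 141
 140 137 142 115  62  69]
188 [ 63  99 116 128 141 139 139 141 140 135 141 185 194 160 141 141 140 141
 130 124 148 116  59  68]
190 [ 67 103 116 131 139 141 140 138 139 130 135 175 188 154 141 141 143 139
 123 131 156 110  60  70]
192 [ 68 110 130 156 156 155 153 148 148 142 141 161 169 159 153 156 157 1
[... 358 characters left out ...]
 139 139 140 141 139 132 169 198 191 145 141 141 140 140
 142 142 136  82  58  83]
202 [ 76 129 139 141 139 141 141 140 136 131 173 198 185 143 141 141 141 142
 141 141 132  76  62  83]
204 [ 80 130 139 139 139 139 139 141 135 131 169 195 176 142 141 142 142 142
 141 142 132  69  60  84]
206 [ 82 132 139 140 139 139 140 139 131 119 133 156 159 140 141 141 142 141
 140 142 132  67  61  85]
208 [ 85 132 139 139 140 140 139 138 121 113 120 135 149 142 140 140 140 142
 141 142 132  64  64  88]
210 [ 89 133 140 138 138 138 139 136 118 113 118 134 151 143 139 140 140 140
 142 142 130  65  64  88]
212 [ 93 133 138 139 138 139 139 138 115 114 119 134 149 142 141 138 140 141
 140 141 119  63  67  89]
```

The wire at row 195 lies between the tip (185) and the rod (206), so it is captured. Lifting along the bay axis now.

>>> carry_out(plan="0 0.03 -0.05 0 0 0;0 0 -0.05 0 0 0;0 0 -0.05 0 0 0;0 0 -0.1 0 0 0;0 0 -0.15 0 0 0;0 0 -0.15 0 0 0;0 0 -0.15 0 0 0;0 0 0 0 0 0")

```text
time_s: 10.75
eef_pos: [0.5527, -0.1109, 0.287]
eef_rot: [0.044, 0.107, 0.96, 0.255]
wrist_force: [0.3, 0.9, -2.9]
opening: 0.205
grasp_force: 57.9
```

```bash
python3 - <<'E'
from h import *
p,R=pose();hk=p+R.apply(HK);B=np.array([bay(1,0,0)-O,bay(0,1,0)-O,bay(0,0,1)-O]);print('hook u y v',(B@(hk-O)).round(4))
o=ctrl.get_obs();print(o['wrist_force'].round(2),o['torque'].round(2))
c=snap('wrist','w7');g=cv2.cvtColor(c['pixels'],cv2.COLOR_RGB2GRAY)
for r in range(178,212,2): print(r,g[r,306:362:2])
E
```

```text
hook u y v [-0.0022  0.0005  0.0809]
[ 0.33  0.85 -2.94] [-0.38  0.18 -0.01]
178 [ 53  53  77 132 139 141 139 140 141 139 141 141 141 141 142 141 141 140
 141 142 142 141 142  94  75  91  93 119]
180 [ 53  51  79 131 139 141 140 140 141 141 142 141 142 142 142 141 140 143
 141 142 140 142 138  86  75  91  95 122]
182 [ 53  54  82 132 142 141 139 140 141 140 141 142 137 136 140 141 141 142
 142 142 141 141 135  81  81  93  93 129]
184 [ 55  56  84 130 138 140 142 140 140 139 141 136 124 138 151 145 142 142
 140 142 142 141 133  74  81  93  96 131]
186 [ 54  54  86 117 130 140 140 140 139 141 140 134 136 177 188 157 143 141
 143 141 139 141 134  71  83  93  98 130]
188 [ 53  55  84 113 124 139 140 141 140 140 140 134 140 184 196 162 141 141
 142 137 125 141 141  70  84  92 100 131]
190 [ 53  56  86 109 125 137 140 137 138 140 139 129 136 174 194 157 141 142
 141 130 125 151 143  69  86  93 102 130]
192 [ 52  56  93 117 146 155 153 149 147 145 141 134 150 177 187 160 145 147
 147 142 148 161 135  70  87  93 103 131]
194 [ 51  57  97 128 147 157 160 159 160 159 158 157 171 187 189 188 18
[... 299 characters left out ...]
105 137 139 139 140 140 139 140 139 132 170 199 190 147 142 142
 141 141 140 142 102  70  90  94 112 135]
202 [ 55  56 107 137 140 138 140 139 140 139 135 132 174 199 185 143 141 141
 141 141 141 143 100  74  91  94 115 138]
204 [ 52  61 109 137 139 141 140 139 139 139 135 132 167 191 175 142 141 140
 141 142 141 141  98  74  91  93 121 137]
206 [ 54  61 110 139 139 139 139 139 140 139 132 120 129 152 156 141 140 140
 140 141 141 140  91  75  92  94 122 136]
208 [ 52  61 112 138 139 139 139 139 141 139 123 113 120 135 150 142 140 140
 141 140 141 138  85  78  91  93 122 133]
210 [ 53  65 115 138 139 139 141 139 139 138 116 114 119 134 151 142 140 141
 140 140 142 135  80  81  91  97 123 132]
```

>>> carry_out(plan="0 0 -0.3 0 0 0;0 0 -0.4 0 0 0;0 0 -0.5 0 0 0;0 0 -0.5 0 0 0;0 0 -0.4 0 0 0;0 0 -0.3 0 0 0;0 0 -0.2 0 0 0;0 0 -0.1 0 0 0")

```text
time_s: 11.47
eef_pos: [0.5375, -0.1628, 0.38]
eef_rot: [0.043, 0.107, 0.96, 0.256]
wrist_force: [0.5, 0.3, -3.8]
opening: 0.199
grasp_force: 57.9
```

>>> carry_out(plan="0 0 -0.12 0 0 0;0 0 -0.12 0 0 0;0 0 -0.12 0 0 0;0 0 -0.12 0 0 0;0 0 -0.12 0 0 0;0 0 -0.12 0 0 0;0 0 -0.12 0 0 0;0 0 -0.12 0 0 0")

```text
time_s: 12.13
eef_pos: [0.5321, -0.181, 0.4126]
eef_rot: [0.043, 0.107, 0.96, 0.256]
wrist_force: [-0.6, 1.4, -3.1]
opening: 0.202
grasp_force: 57.6
```

>>> carry_out(plan="0 0 -0.15 0 0 0;0 0 -0.2 0 0 0;0 0 -0.2 0 0 0;0 0 -0.2 0 0 0;0 0 -0.1 0 0 0;0 0 0 0 0 0;0 0 0 0 0 0;0 0 0 0 0 0")

```text
time_s: 12.8
eef_pos: [0.5276, -0.1968, 0.4412]
eef_rot: [0.043, 0.107, 0.96, 0.256]
wrist_force: [1.1, -0.2, -2.9]
opening: 0.204
grasp_force: 57.7
```

```bash
python3 - <<'E'
from h import *
p,R=pose();hk=p+R.apply(HK);B=np.array([bay(1,0,0)-O,bay(0,1,0)-O,bay(0,0,1)-O]);print('hook u y v',(B@(hk-O)).round(4),hk.round(4))
o=ctrl.get_obs();print(o['wrist_force'].round(2),o['torque'].round(2))
c=snap('wrist','w8');s=snap('side','s8');print(proj(s,hk),proj(c,hk))
a=cv2.resize(s['pixels'][160:280,280:440],(400,300),interpolation=cv2.INTER_CUBIC);b=cv2.resize(c['pixels'][90:270,210:450],(400,300),interpolation=cv2.INTER_CUBIC)
cv2.imwrite('pics/m8.png',np.hstack([a,b])[:,:,::-1])
E
```

```text
hook u y v [-0.0023  0.0022  0.2592] [ 0.5507 -0.0928  0.2583]
[ 1.12 -0.17 -2.88] [-0.74  0.22 -0.01]
[329.52857346 211.78611625] [331.32220978 193.30472451]
```

View pics/m8.png

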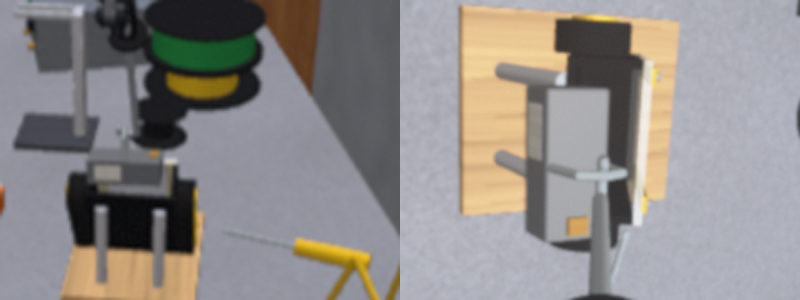

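The pack hangs free on the hook, clear of the bay. Next I bring the tool upright and carry the pack to the tray.

>>> carry_out(plan="0 0 0 0.3 0 0;0 0 0 0.5 0 0;0 0 0 0.8 0 0;0 0 0 0.8 0 0;0 0 0 0.8 0 0;0 0 0 0.8 0 0;0 0 0 0.8 0 0;0 0 0 0.4 0 0")

```text
time_s: 13.57
eef_pos: [0.5279, -0.1954, 0.4426]
eef_rot: [0.015, 0.113, 0.993, -0.001]
wrist_force: [-0.8, 0.4, -3.1]
opening: 0.207
grasp_force: 57.9
```

```bash
python3 - <<'E'
from h import *
Rg=Rt(psi+93);delta(tcp([.498,-.3445,.15],Rg),Rg); print(ctrl.get_obs()['wrist_force'].round(2))
E
```

```text
shift units [-0.2   -3.812  2.031] then turn units [ 0.003  0.293 -0.069]
[-0.83  0.43 -3.08]
```

>>> carry_out(plan="0 -0.2 0 0 0 0;0 -0.4 0 0 0 0;-0.05 -0.6 0 0 0 0;-0.05 -0.7 0 0 0 0;-0.05 -0.7 0 0 0 0;-0.05 -0.6 0 0 0 0;0 -0.4 0 0 0 0;0 -0.2 0 0 0 0")

```text
time_s: 14.23
eef_pos: [0.4999, -0.3491, 0.4403]
eef_rot: [0.013, 0.116, 0.993, 0.001]
wrist_force: [-0.2, -0.8, -3.0]
opening: 0.203
grasp_force: 57.8
```

>>> carry_out(plan="0 0 0 0 0.1 0;0 0 0 0 0.1 0;0 0 0.2 0 0.09 -0.07;0 0 0.3 0 0 0;0 0 0.4 0 0 0;0 0 0.4 0 0 0;0 0 0.4 0 0 0;0 0 0.2 0 0 0")

```text
time_s: 14.9
eef_pos: [0.5006, -0.3445, 0.3614]
eef_rot: [-0.002, 0.11, 0.994, 0.004]
wrist_force: [0.8, 0.9, -4.0]
opening: 0.206
grasp_force: 57.6
```

```bash
python3 - <<'E'
from h import *
Rg=Rt(psi+93);delta(tcp([.498,-.3445,.0615],Rg),Rg); print(ctrl.get_obs()['wrist_force'].round(2))
p,R=pose();hk=p+R.apply(HK);print(hk.round(4))
c=snap('wrist','w9');t=snap('top','t9');s=snap('side','s9')
# orange label on the pack + tray/pack gray
for n,m,k in (('top',t,(330,450,190,310)),('side',s,(280,380,270,400)),('wrist',c,(200,450,60,300))):
    h=cv2.cvtColor(m['pixels'],cv2.COLOR_RGB2HSV);M=cv2.inRange(h,(8,110,120),(25,255,255));x0,x1,y0,y1=k
    ys,xs=np.nonzero(M[y0:y1,x0:x1]);print(n,len(xs),(xs.mean()+x0,ys.mean()+y0) if len(xs) else '','hook',proj(m,hk).round(1),'pred label',proj(m,hk+[0.031*np.cos(np.radians(-15.6)),.031*np.sin(np.radians(-15.6)),-.0265]).round(1))
E
```

```text
shift units [-0.1   -0.043  2.207] then turn units [ 0.073 -0.053 -0.006]
[ 0.79  0.9  -4.02]
[ 0.494  -0.3409  0.1498]
top 38 (np.float64(350.5526315789474), np.float64(201.18421052631578)) hook [409.  243.2] pred label [409.8 232.2]
side 401 (np.float64(342.63591022443893), np.float64(288.2718204488778)) hook [323.1 300.3] pred label [335.4 309.2]
wrist 128 (np.float64(429.9609375), np.float64(245.8203125)) hook [331.  193.2] pred label [329.  220.5]
```

>>> carry_out(plan="-0.05 -0.02 0.15 0 0 0;-0.05 -0.02 0.25 0 0 0;0 0 0.35 0 0 0;0 0 0.35 0 0 0;0 0 0.3 0 0 0;0 0 0.2 0 0 0;0 0 0.15 0 0 0;0 0 0.1 0 0 0")

```text
time_s: 15.72
eef_pos: [0.5043, -0.3485, 0.2903]
eef_rot: [-0.001, 0.111, 0.994, 0.003]
wrist_force: [-0.6, -0.4, -2.9]
opening: 0.203
grasp_force: 57.9
```

>>> carry_out(plan="0 0 0 0 0 0;0 0 0 0 0 0;0 0 0.04 0 0 0;0 0 0.04 0 0 0;0 0 0.04 0 0 0;0 0 0.04 0 0 0;0 0 0.04 0 0 0;0 0 0.04 0 0 0")

```text
time_s: 16.38
eef_pos: [0.5044, -0.3485, 0.2814]
eef_rot: [-0.0, 0.111, 0.994, 0.002]
wrist_force: [0.3, 0.1, -2.7]
opening: 0.206
grasp_force: 57.7
```

```bash
python3 - <<'E'
from h import *
p,R=pose();hk=p+R.apply(HK);print(hk.round(4),ctrl.get_obs()['wrist_force'].round(2))
c=snap('wrist','w10');g=cv2.cvtColor(c['pixels'],cv2.COLOR_RGB2GRAY);print(proj(c,hk))
for r in range(150,250,4): print(r,g[r,290:376:4])
E
```

```text
[ 0.4986 -0.3457  0.0698] [ 0.3   0.09 -2.75]
[331.00314328 193.25047902]
150 [203 195 201 200 202 183 144 146 146 148 148 147 148 149 148 148 187 204
 202 197 203 203]
154 [201 193 200 200 201 189 144 145 146 146 147 147 147 148 149 148 188 205
 201 199 204 201]
158 [201 195 202 199 200 192 141 146 146 146 147 147 148 147 147 148 188 206
 203 198 207 201]
162 [199 195 200 199 200 196 140 146 145 146 146 148 147 148 148 148 182 205
 202 200 207 200]
166 [196 195 200 199 200 196 141 145 145 144 146 147 146 148 147 149 178 205
 203 201 206 202]
170 [196 196 200 198 200 195 139 144 146 145 146 147 147 148 148 148 186 204
 202 201 206 202]
174 [195 197 201 200 199 194 139 145 146 145 146 146 146 148 147 147 187 203
 201 203 203 203]
178 [194 197 200 200 199 196 137 145 144 145 146 147 147 148 147 147 189 202
 200 204 202 205]
182 [195 198 199 200 199 195 136 143 144 145 143 144 147 146 148 148 191 201
 198 207 201 207]
186 [194 197 200 199 200 195 133 144 145 145 136 163 145 146 147 138 173 202
 199 207 202 207]
190 [194 199 200 201 200 193 112 120 144 144 149 176 145 145 129 124 170 202
[... 648 characters left out ...]
4 146 146 157 198
 203 199 205 198]
222 [199 201 198 200 194 194 149 142 142 112 109 115 156 144 146 144 156 199
 201 200 203 197]
226 [199 200 200 199 194 195 154 141 143 111 111 114 152 143 145 146 158 199
 200 201 203 196]
230 [198 200 199 199 193 197 157 142 142 110 110 115 148 144 143 144 162 199
 198 202 201 196]
234 [200 200 199 199 194 197 202 194 191 115 108 114 193 199 198 196 195 198
 196 201 199 198]
238 [199 201 201 199 194 198 202 200 196 112 108 114 197 200 202 199 195 199
 194 202 198 198]
242 [199 199 200 198 194 199 200 200 195 110 109 113 195 200 201 197 196 199
 196 200 197 198]
246 [200 199 200 195 195 200 201 200 195 107 109 114 191 198 201 198 195 198
 198 201 196 199]
```

>>> carry_out(plan="0 0 0.04 0 0 0;0 0 0.04 0 0 0;0 0 0.03 0 0 0;0 0 0.03 0 0 0;0 0 0.03 0 0 0;0 0 0.03 0 0 0;0 0 0.03 0 0 0;0 0 0 0 0 0")

```text
time_s: 17.1
eef_pos: [0.5044, -0.3484, 0.2722]
eef_rot: [-0.0, 0.111, 0.994, 0.002]
wrist_force: [0.5, -0.9, -2.3]
opening: 0.204
grasp_force: 58.1
```

>>> carry_out(plan="0 0 0.04 0 0 0;0 0 0.04 0 0 0;0 0 0.04 0 0 0;0 0 0.04 0 0 0;0 0 0.04 0 0 0;0 0 0.04 0 0 0;0 0 0 0 0 0;0 0 0 0 0 0")

```text
time_s: 17.77
eef_pos: [0.5043, -0.3484, 0.2625]
eef_rot: [-0.001, 0.111, 0.994, 0.002]
wrist_force: [-0.5, 0.2, -1.7]
opening: 0.204
grasp_force: 58.0
```

```bash
python3 - <<'E'
from h import *
p,R=pose();hk=p+R.apply(HK);print(hk.round(4),ctrl.get_obs()['wrist_force'].round(2),R.as_matrix().round(3).tolist())
c=snap('wrist','w11');g=cv2.cvtColor(c['pixels'],cv2.COLOR_RGB2GRAY)
for r in range(176,220,3): print(r,g[r,290:376:4])
for q in (.0595,.0655): print(proj(c,[.4986,-.3457,q+.0025]))
E
```

```text
[ 0.4984 -0.3455  0.0509] [-0.53  0.25 -1.66] [[-0.975, 0.22, -0.001], [0.22, 0.975, 0.005], [0.002, 0.005, -1.0]]
176 [194 198 198 200 199 194 142 147 148 149 149 149 149 150 150 151 154 205
 202 199 207 200]
179 [193 198 198 200 198 193 141 146 147 148 148 150 149 151 151 152 157 203
 202 200 206 200]
182 [192 200 198 200 198 193 140 146 147 148 147 145 149 150 151 151 159 203
 202 201 205 202]
185 [194 200 198 200 199 191 138 147 146 147 128 144 149 149 151 150 159 202
 202 201 203 201]
188 [194 200 198 201 200 192 134 146 146 147 147 176 148 149 150 132 154 200
 199 201 202 204]
191 [194 203 199 200 198 192 112 120 147 146 150 173 147 150 149 113 151 200
 199 204 202 204]
194 [195 200 198 199 198 193 111 121 144 147 155 170 147 148 156 154 155 201
 198 204 201 204]
197 [195 200 198 199 196 192 124 170 172 171 169 172 175 175 177 176 156 201
 198 205 199 205]
200 [196 200 198 199 198 193 132 151 157 158 166 171 169 158 156 152 147 200
 199 204 198 205]
203 [196 201 198 199 197 193 132 146 146 145 169 166 147 147 149 151 149 200
 199 205 199 204]
206 [197 199 198 197 196 192 131 146 145 143 128 152 147 148 149 150 149 200
 200 203 199 205]
209 [197 198 199 199 195 194 137 145 145 130 109 118 147 148 148 148 148 199
 199 203 201 206]
212 [199 199 199 199 195 193 144 144 145 123 110 117 147 146 147 149 144 198
 200 202 201 205]
215 [199 200 199 198 195 194 145 146 145 120 109 114 147 147 147 148 142 197
 200 200 202 205]
218 [198 198 199 198 194 194 148 145 145 118 110 114 146 146 147 148 142 198
 202 198 201 203]
[330.8930803  196.00205278]
[330.93689825 197.4443902 ]
```

The pack is standing and the hook is 10 mm below the bail's seat. I'll lower it 3 mm more, withdraw and rise.

>>> carry_out(plan="0 0 0.08 0 0 0;0 0 0 0 0 0;-0.1 0 0 0 0 0;-0.15 0 0 0 0 0;-0.2 0 0 0 0 0;-0.2 0 0 0 0 0;-0.1 0 0 0 0 0;0 0 0 0 0 0")

```text
time_s: 18.48
eef_pos: [0.5347, -0.3552, 0.2592]
eef_rot: [-0.0, 0.111, 0.994, 0.002]
wrist_force: [-0.3, -0.6, -1.2]
opening: 0.205
grasp_force: 57.9
```

```bash
python3 - <<'E'
from h import *
p,R=pose();hk=p+R.apply(HK);print(hk.round(4),ctrl.get_obs()['wrist_force'].round(2))
c=snap('wrist','w12');g=cv2.cvtColor(c['pixels'],cv2.COLOR_RGB2GRAY)
for r in range(152,212,3): print(r,g[r,290:376:4])
print(proj(c,[.4986,-.3457,.067]))
E
```

```text
[ 0.5289 -0.3523  0.0476] [-0.27 -0.56 -1.22]
152 [194 200 197 198 198 190 143 146 149 149 150 149 151 151 152 147 139 202
 201 200 205 200]
155 [195 199 198 199 196 189 117 132 147 148 149 149 150 148 149 126 129 201
 202 200 205 198]
158 [194 199 198 198 196 190 104 156 161 160 157 164 168 171 174 172 136 200
 200 200 203 200]
161 [196 199 197 199 196 190 129 171 171 172 173 175 174 175 173 167 146 201
 199 200 203 201]
164 [195 198 199 199 196 191 138 144 146 146 146 151 148 147 151 151 141 200
 198 201 202 202]
167 [196 198 197 198 195 191 135 146 147 148 149 149 150 149 152 149 142 199
 198 202 201 203]
170 [198 199 198 198 195 191 133 146 146 148 147 148 149 151 150 151 143 201
 198 202 199 202]
173 [198 197 200 199 195 193 135 146 148 147 149 148 149 151 150 151 144 200
 198 204 198 203]
176 [197 198 198 198 196 195 130 146 146 148 147 148 150 150 150 152 144 198
 197 203 199 203]
179 [199 198 200 198 194 194 132 146 146 148 147 147 149 150 151 151 145 198
 199 203 197 205]
182 [198 198 201 198 194 193 133 146 145 148 145 144 148 149 150 149 146 197
 199 204 199 203]
185 [199 
[... 173 characters left out ...]
01 204]
191 [200 197 199 198 192 194 140 145 145 147 153 172 155 152 150 151 145 194
 199 199 201 203]
194 [198 199 199 197 192 196 147 145 145 145 163 175 155 151 149 150 146 193
 199 199 200 200]
197 [199 197 197 197 193 197 148 145 145 145 167 172 153 152 149 149 146 193
 200 196 203 200]
200 [199 198 198 195 193 197 146 143 145 144 168 170 150 148 147 147 146 194
 200 197 201 199]
203 [198 197 199 195 192 198 180 154 152 154 172 170 164 163 181 183 184 196
 200 196 201 197]
206 [199 197 198 195 192 199 200 200 195 189 127 166 201 200 199 200 197 196
 200 195 200 197]
209 [199 197 198 192 193 200 199 200 195 160 111 130 199 201 198 200 196 196
 199 197 200 195]
[330.90828533 159.22387387]
```

```bash
cat >> h.py <<'E'
seat=np.array([.4993,.3656,.215]);sy=-14.4;sx=np.array([np.cos(np.radians(sy)),np.sin(np.radians(sy)),0])
CO=np.array([-.004,0,.0216])
def coll(): 
    p,R=pose();d=p+R.apply(CO)-seat; print('collar in stand',d@sx,d@np.array([-sx[1],sx[0],0]),d[2])
E
python3 - <<'E'
from h import *
p,R=pose();Rg=Rt(167.3);T=seat-.08*sx+[0,0,.009]-Rg.apply(CO);T2=T.copy();T2[2]=.47;print(T)
delta([*p[:2],.47],Rg);delta(T2,Rg,np.array([*p[:2],.47]),Rg)
E
```

```text
[0.41791121 0.38637458 0.2456    ]
shift units [ 0.01   0.025 -5.272] then turn units [ 0.048 -0.019  0.001]
shift units [ 6.91  17.442  0.   ] then turn units [0. 0. 0.]
```

>>> carry_out(plan="0 0 -0.4 0 0 0;0 0 -0.9 0 0 0;0 0 -1 0 0 0;0 0 -1 0 0 0;0 0 -1 0 0 0;0 0 -0.97 0 0 0;0.2 0.5 0 0 0 0;0.36 0.9 0 0 0 0")

```text
time_s: 19.2
eef_pos: [0.5244, -0.2995, 0.473]
eef_rot: [0.002, 0.113, 0.994, 0.0]
wrist_force: [1.2, 0.3, -1.9]
opening: 0.205
grasp_force: 58.0
```

>>> carry_out(plan="0.36 0.9 0 0 0 0;0.36 0.9 0 0 0 0;0.36 0.9 0 0 0 0;0.36 0.9 0 0 0 0;0.36 0.9 0 0 0 0;0.36 0.9 0 0 0 0;0.36 0.9 0 0 0 0;0.36 0.9 0 0 0 0")

```text
time_s: 19.87
eef_pos: [0.4744, 0.0115, 0.4723]
eef_rot: [-0.0, 0.111, 0.994, 0.002]
wrist_force: [0.5, 0.7, -0.9]
opening: 0.207
grasp_force: 58.0
```

>>> carry_out(plan="0.36 0.9 0 0 0 0;0.36 0.9 0 0 0 0;0.36 0.9 0 0 0 0;0.36 0.9 0 0 0 0;0.36 0.9 0 0 0 0;0.36 0.9 0 0 0 0;0.36 0.9 0 0 0 0;0.36 0.9 0 0 0 0")

```text
time_s: 20.53
eef_pos: [0.4254, 0.3179, 0.4738]
eef_rot: [-0.0, 0.111, 0.994, 0.002]
wrist_force: [1.0, -0.5, -1.3]
opening: 0.204
grasp_force: 58.0
```

```bash
python3 - <<'E'
from h import *
p,R=pose();Rg=Rt(167.3);T=seat-.08*sx+[0,0,.009]-Rg.apply(CO);delta(T,Rg)
E
```

```text
shift units [0.555 1.602 5.714] then turn units [ 0.048 -0.01  -0.005]
```

>>> carry_out(plan="0.28 0.8 0 0.04 0 0;0.27 0.8 0 0 0 0;0 0 0.7 0 0 0;0 0 1 0 0 0;0 0 1 0 0 0;0 0 1 0 0 0;0 0 0.8 0 0 0;0 0 0.4 0 0 0")

```text
time_s: 21.2
eef_pos: [0.4164, 0.3822, 0.2724]
eef_rot: [-0.004, 0.111, 0.994, -0.002]
wrist_force: [-0.0, -0.0, -2.1]
opening: 0.205
grasp_force: 58.1
```

>>> carry_out(plan="0 0 0.4 0 0 0;0 0 0.3 0 0 0;0 0 0.1 0 0 0;0 0 0 0 0 0;0 0 0 0 0 0;0 0 0 0 0 0;0 0 0 0 0 0;0 0 0 0 0 0")

```text
time_s: 21.87
eef_pos: [0.4192, 0.3839, 0.2468]
eef_rot: [-0.0, 0.111, 0.994, 0.001]
wrist_force: [-0.6, -0.1, -1.2]
opening: 0.208
grasp_force: 58.1
```

```bash
python3 - <<'E'
from h import *
coll();p,R=pose();Rg=Rt(167.3);delta(seat-.08*sx+[0,0,.009]-Rg.apply(CO),Rg);delta(seat+[0,0,.009]-Rg.apply(CO),Rg)
t=snap('top','t13');w=snap('wrist','w13');s=snap('side','s13')
# rod row pixels & tine edges in the wrist view
C=p+R.apply(CO);print('w: collar',proj(w,C),'foot',proj(w,C-[0,0,.19]),'tine tips',[proj(w,seat-.035*sx+k*np.array([-sx[1],sx[0],0])).round(1) for k in(-.018,-.008,.008,.018)],'far',[proj(w,seat+.0*sx+k*np.array([-sx[1],sx[0],0])).round(1) for k in(-.018,-.008,.008,.018)])
print('t: tips',[proj(t,seat-.033*sx+k*np.array([-sx[1],sx[0],0])).round(1) for k in(-.018,-.008,.008,.018)],[proj(t,seat+.03*sx+k*np.array([-sx[1],sx[0],0])).round(1) for k in(-.018,-.008,.008,.018)])
g=cv2.cvtColor(t['pixels'],cv2.COLOR_RGB2GRAY)
for r in range(214,256,4): print(r,g[r,86:126])
E
```

```text
collar in stand -0.07816253858008851 -0.0020349237696650445 0.010214283276406028
shift units [0.045 0.053 0.03 ] then turn units [ 0.019 -0.002 -0.004]
shift units [-1.955 -0.005  0.03 ] then turn units [ 0.019 -0.002 -0.004]
w: collar [330.73674022 301.52238112] foot [330.20162987 204.92671538] tine tips [array([295. , 372.7]), array([315.7, 373.2]), array([348.7, 374. ]), array([369.4, 374.5])] far [array([294.7, 431.9]), array([314.4, 432.3]), array([345.8, 433.1]), array([365.4, 433.5])]
t: tips [array([108.1, 253. ]), array([103.8, 251.9]), array([ 97. , 250.1]), array([ 92.7, 249. ])] [array([116.4, 226.2]), array([112.1, 225.1]), array([105.3, 223.3]), array([101. , 222.2])]
214 [136 135 136 136 137 137 136 138 135 138 138 140 139 140 139 135 139 146
 159 168 174 172 173 173 177 179 177 174 173 174 175 178 178 177 157 113
  79  75  80  89]
218 [132 138 141 135 135 138 137 136 134 138 139 137 138 138 139 138 149 163
 171 173 161 137 106 107 128 136 135 140 142 158 171 176 169 143 100  76
  76  75  72  74]
222 [136 137 139 135 135 135 137 133 137 137 135 135 136 135 140 152 167 
[... 738 characters left out ...]
36 138 134
 127 101  78  65]
242 [136 137 136 135 132 134 134 137 148 159 167 169 160 137 107 108 127 135
 137 140 149 161 168 170 160 136 107 107 129 136 139 137 135 136 130 119
  86  70  64  64]
246 [135 134 135 133 134 133 139 149 161 169 167 153 122 103 112 128 133 136
 136 147 161 168 167 154 123 103 119 132 139 132 136 139 135 132 114  83
  66  67  65  68]
250 [134 134 135 135 135 137 144 154 158 161 146 114 102 122 135 135 134 142
 152 165 168 164 144 116 103 125 136 132 133 131 136 132 122 101  76  65
  66  64  63  65]
254 [135 134 131 134 132 136 132 133 133 132 135 132 133 138 134 136 132 139
 143 151 150 138 118 116 130 139 139 137 135 134 136 136 129 115 105  90
  81  79  70  70]
```

```bash
sed -i 's/^seat=.*/seat=np.array([.4995,.3663,.215]);sy=-15.3;sx=np.array([np.cos(np.radians(sy)),np.sin(np.radians(sy)),0])/' h.py; python3 - <<'E'
from h import *
coll();p,R=pose();Rg=Rt(167.3);A=seat-.08*sx+[0,0,.009]-Rg.apply(CO);delta(A,Rg);delta(seat+[0,0,.009]-Rg.apply(CO),Rg,A,Rg)
E
```

```text
collar in stand -0.07837460350935403 -0.00429694885499033 0.009547701903805939
shift units [0.036 0.11  0.014] then turn units [ 0.011 -0.011 -0.005]
shift units [-1.998 -0.091  0.   ] then turn units [0. 0. 0.]
```

Insert with small lateral correction, at 9 mm above the tines.

>>> carry_out(plan="0.03 0.11 0 0.01 0 0;0 0 0 0 0 0;-0.2 -0.01 0 0 0 0;-0.3 -0.01 0 0 0 0;-0.3 -0.01 0 0 0 0;-0.2 -0.01 0 0 0 0;-0.1 0 0 0 0 0;0 0 0 0 0 0")

```text
time_s: 22.68
eef_pos: [0.4625, 0.3762, 0.2454]
eef_rot: [-0.001, 0.112, 0.994, -0.0]
wrist_force: [-1.2, -0.1, -1.6]
opening: 0.205
grasp_force: 58.1
```

```bash
python3 - <<'E'
from h import *
coll();p,R=pose();Rg=Rt(167.3);delta(seat+[0,0,.009]-Rg.apply(CO),Rg);print(ctrl.get_obs()['wrist_force'].round(2))
w=snap('wrist','w14');g=cv2.cvtColor(w['pixels'],cv2.COLOR_RGB2GRAY);n=np.array([-sx[1],sx[0],0]);c=p+R.apply(CO)
print([proj(w,seat-.033*sx+k*n).round(1) for k in(-.018,-.008,.008,.018)],'collar',proj(w,c),'coll edge',proj(w,c+R.apply([.02,0,0])))
for r in range(300,350,6): print(r,g[r,270:394:4])
E
```

```text
collar in stand -0.03437886716160071 -8.071241603447264e-05 0.008760525915535167
shift units [-0.858 -0.036 -0.007] then turn units [-0.007 -0.016 -0.022]
[-1.19 -0.12 -1.57]
[array([290.6, 293.7]), array([312.8, 294.6]), array([348.2, 296. ]), array([370.3, 296.9])] collar [330.41817689 300.99822091] coll edge [330.44149843 257.23419337]
300 [155 149  87  86  59 109 107 106  60  38  35  30  27  31  31  29  29  29
  28  30  31  36  40 106 108 107  80 165 161 168 164]
306 [160 150  87  87  86 107 107 107  41  35  34  31  31  29  29  28  30  28
  28  30  32  30  36 102 106 107 101 160 164 164 163]
312 [119  47  47  42 105 108 108 105  34  33  31  31  30  29  28  28  29  28
  29  27  30  28  35  95 107 108 107  48  44  45  87]
318 [ 45  43  44  53 108 109 107  94  35  34  27  28  29  27  27  29  28  30
  27  29  29  29  32  66 108 108 107  76  42  45  45]
324 [ 53  54  51  89 108 108 107  70  34  33  27  30  26  28  27  28  29  26
  27  29  29  29  34  46 107 108 107 102  52  51  54]
330 [ 54  53  53 104 107 107 107  46  36  30  28  28  25  26  24  28  24  29
  27  29  29  29  26  35 104 108 108 107  57  53  55]
336 [ 42  41  52 107 107 108 104  36  31  29  24  29  28  25  25  24  28  23
  27  26  28  27  25  33  96 105 107 106  75  39  42]
342 [ 40  41  88 108 106 106  97  34  30  29  27  27  27  25  24  22  25  24
  24  24  25  29  28  34  73 105 106 108 102  40  40]
348 [ 40  41  42  57 159 217 190  60  32  23  27  25  25  22  26  25  27  24
  24  26  23  29  24  56 131 218 190  73  39  38  38]
```

>>> carry_out(plan="-0.1 -0.01 0 0 0 0;-0.2 -0.01 0 0 0 0;-0.2 -0.01 0 0 0 0;-0.2 -0.01 0 0 0 0;-0.15 0 0 0 0 0;0 0 0 0 0 0;0 0 0 0 0 0;0 0 0 0 0 0")

```text
time_s: 23.4
eef_pos: [0.4938, 0.3678, 0.2455]
eef_rot: [-0.001, 0.111, 0.994, -0.0]
wrist_force: [-0.0, 0.0, -0.6]
opening: 0.205
grasp_force: 58.1
```

```bash
python3 - <<'E'
from h import *
coll();o=ctrl.get_obs();print(o['wrist_force'].round(2),o['torque'].round(2))
s=snap('side','s15');t=snap('top','t15');g=cv2.cvtColor(t['pixels'],cv2.COLOR_RGB2GRAY)
for r in range(214,262,6): print(r,g[r,84:126])
E
```

```text
collar in stand -0.001965231141425133 0.0001493243449191355 0.008884172422287923
[-0.03  0.02 -0.6 ] [-0.   -0.01 -0.01]
214 [136 131 134 132 138 137 137 140 140 136 135 139 139 140 139 140 137 136
 140 146 157 169 174 174 172 174 178 181 175 173 173 173 176 178 180 178
 155 112  81  76  83  87]
220 [133 135 138 136 136 135 135 135 134 132 135 135 138 137 137 136 135 142
 159 170 171 165 147 113 104 119 131 133 137 144 157 168 172 168 146 112
  99 113 116 113 102  95]
226 [ 66  78  97 117 129 134 136 135 137 136 137 134 132 130 124 122 129 138
 141 138 127 105  99 119 131 134 136 140 158 168 172 166 147 113 105 127
 138 135 134 136 137 137]
232 [ 10  16  13  18  18  19  20  20  11  17   9  21  15  19  28  36  35  21
  24  32  30  31  34  41  42  43  75 123 161 169 148 115 102 124 136 139
 138 135 136 137 127 104]
238 [ 16  24  33  43  54  67  77  80  81  82  84  82  79  80  81  80  85 104
 108  96  72  49  34  34  32  39  61 102 129 108  80  68  71  72  75  85
  87  98  98  90  73  66]
244 [ 95  85  75  65  59  67  88 108 115 116 130 134 126 104  77  56  48  45
  37  32  44  89 132 154 163 164 148 113 106 122 134 136 132 134 136 135
 126 106  78  62  69  68]
250 [137 137 134 133 133 138 137 139 145 154 160 160 145 115 105 124 134 136
 136 136 154 165 169 163 147 113 105 124 135 133 133 134 134 134 126 103
  74  68  64  66  64  64]
256 [135 135 134 134 134 134 133 133 133 136 134 135 130 133 134 135 138 135
 136 129 130 132 133 133 134 133 134 135 135 135 135 134 136 137 138 138
 135 133 133 130 122 116]
```

>>> carry_out(plan="0 0 0.04 0 0 0;0 0 0.04 0 0 0;0 0 0.04 0 0 0;0 0 0.03 0 0 0;0 0 0.03 0 0 0;0 0 0.02 0 0 0;0 0 0.02 0 0 0;0 0 0 0 0 0")

```text
time_s: 24.17
eef_pos: [0.4939, 0.3678, 0.2367]
eef_rot: [-0.001, 0.111, 0.994, -0.0]
wrist_force: [1.0, -0.3, -2.0]
opening: 0.203
grasp_force: 58.3
```

```bash
python3 - <<'E'
from h import *
coll();o=ctrl.get_obs();print(o['wrist_force'].round(2),o['torque'].round(2),pose()[0][2])
E
```

```text
collar in stand -0.0018404817151680965 0.00016735387024948502 0.00010922802743112969
[ 0.99 -0.31 -1.96] [-0.01 -0.01 -0.02] 0.23671569419780333
```

>>> carry_out(plan="0 0 0.02 0 0 0;0 0 0.02 0 0 0;0 0 0.01 0 0 0;0 0 0 0 0 0;0 0 0 0 0 0;0 0 0 0 0 0;0 0 0 0 0 0;0 0 0 0 0 0")

```text
time_s: 24.83
eef_pos: [0.494, 0.3679, 0.2365]
eef_rot: [-0.0, 0.111, 0.994, 0.0]
wrist_force: [-4.4, -2.3, 7.6]
opening: 0.205
grasp_force: 59.2
```

```bash
python3 - <<'E'
from h import *
coll();o=ctrl.get_obs();print(o['wrist_force'].round(2),o['torque'].round(2),pose()[0][2])
E
```

```text
collar in stand -0.0017247441960273509 0.00029768250734012213 -9.756238936389772e-05
[-4.42 -2.26  7.59] [-0.38  0.55 -0.04] 0.23650453860806175
```

Contact at collar height; release.

>>> carry_out(plan="0 0 -0.03 0 0 0;0 0 0 0 0 0;0 0 0 0 0 0;0 0 0 0 0 0;0 0 0 0 0 0;0 0 0 0 0 0;0 0 0 0 0 0;0 0 0 0 0 0", claw=-0.4)

```text
time_s: 25.5
eef_pos: [0.4939, 0.3678, 0.2359]
eef_rot: [-0.001, 0.111, 0.994, -0.0]
wrist_force: [-0.4, 0.2, -0.4]
opening: 0.701
grasp_force: 0.0
```

>>> carry_out(plan="0 0 -0.1 0 0 0;0 0 -0.3 0 0 0;0 0 -0.5 0 0 0;0 0 -0.7 0 0 0;0 0 -0.7 0 0 0;0 0 -0.5 0 0 0;0 0 -0.2 0 0 0;0 0 0 0 0 0")

```text
time_s: 26.17
eef_pos: [0.4951, 0.3684, 0.3597]
eef_rot: [0.002, 0.111, 0.994, 0.001]
wrist_force: [-0.7, -0.2, 0.4]
opening: 0.703
grasp_force: 0.0
```

```bash
python3 - <<'E'
from h import *
n=np.array([-sx[1],sx[0],0])
w=snap('wrist','w16');t=snap('top','t16');s=snap('side','s16')
# picker: dark blob (collar+handle) in top, compare with first picture; orange label of pack in tray
for f in('top0','t16'):
    im=load(f)['pixels'];g=cv2.cvtColor(im,cv2.COLOR_RGB2GRAY)[215:260,80:118];m=(g<70);ys,xs=np.nonzero(m);print(f,m.sum(),xs.mean()+80,ys.mean()+215)
for f in('side0','s16'):
    im=load(f)['pixels'];g=cv2.cvtColor(im,cv2.COLOR_RGB2GRAY)[142:168,286:304];m=(g<70);ys,xs=np.nonzero(m);print(f,m.sum(),xs.mean()+286,ys.mean()+142)
for c in (seat,seat-[0,0,.17]): print(proj(s,c))
# pack in the tray
im=t['pixels'];h=cv2.cvtColor(im,cv2.COLOR_RGB2HSV);g=h[...,2]
print('pack exp',[proj(t,[.4986+a*.969+b*.249,-.3457-a*.249+b*.969,.035]).round(1).tolist() for a,b in((.042,.019),(.042,-.019),(-.042,-.019),(-.042,.019))])
for r in range(216,272,5): print(r,g[r,366:434:3])
E
```

```text
top0 300 101.33666666666667 236.79
t16 385 97.6103896103896 234.91688311688313
side0 127 294.86614173228344 155.10236220472441
s16 123 295.869918699187 155.10569105691056
[295.59085353 161.89237067]
[297.29367917 202.64929097]
pack exp [[398.1, 228.3], [411.6, 231.9], [404.4, 261.7], [390.8, 258.2]]
216 [144 145 149 145 148 164 179 180 181 182 179 161 164 166 159 146 145 140
 147 143 141 143 141]
221 [142 148 146 146 147 178 182 183 183 184 180 187 184 187 182 174 163 166
 163 149 140 141 138]
226 [145 147 144 144 175 182 182 183 182 182 186 185 184 183 183 181 183 183
 178 180 169 162 165]
231 [147 146 144 150 188 182 184 183 185 165 108 129 151 137 145 177 185 185
 180 178 184 174 159]
236 [149 142 140 181 187 185 186 185 186 134 125 132 127 125 133 179 183 180
 179 182 184 161 143]
241 [144 149 159 185 185 187 189 186 186 100 131 134 131 127 147 185 182 181
 179 184 168 157 144]
246 [146 141 175 186 182 187 186 184 183 108 133 128 125 121 168 183 180 181
 183 179 165 143 145]
251 [144 169 184 187 184 186 186 187 164 125 128 132 130 133 184 183 184 178
 183 164 155 149 143]
256 [143 187 185 182 190 183 184 189 114 132 132 130 130 149 185 180 180 183
 180 171 147 150 149]
261 [175 187 184 185 185 181 187 186 184 175 170 144 136 170 180 183 181 182
 166 156 146 142 147]
266 [164 176 183 187 185 183 188 186 181 180 181 184 187 184 183 181 187 177
 168 149 144 148 147]
271 [143 138 143 142 153 168 182 182 182 184 187 186 183 185 188 183 184 165
 155 148 148 145 145]
```

The pack matches its predicted outline in the tray, and in the side view the picker is where it started. The gripper is clear, so I'm handing in.

```bash
python3 -c "
from bench import ctrl
print(ctrl.hand_in())"
```

```text
the job is handed in; nothing more can be done
None
```

The job is handed in at about 26 s on the robot clock: the pack is in the larger aluminium tray, unhooked, and the picker hangs by its collar in the stand. The last pictures agreed with this, though no verdict was returned.

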